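# Close the plaster casting frame and clip its gate on

## Task

Get the plaster casting frame ready for pouring: stand the loose gate board on the two dowels at its open front, flat against both ears, with its batten outwards, then clip one of the two spring clamps onto each end, so that its jaws pinch gate and ear together with the pads well onto the wood. Leave the cups standing where they are.

Things in the scene. Friction and masses are not known exactly. Their poses are not given: they have to be found in the camera images.
- frame: fixed plywood box open at the front, 128 mm wide, 150 deep, 64 high, an upturned green bowl inside (top at 45 mm). Origin: on the table, middle of the front, in the plane of the ears' front faces; x runs into the box, y to its left, z up. Two 8 mm dowels stand out of the front at y = +58 and -58 mm, 36 mm up, to x = -21 mm (last 6 mm tapered). With the gate home, its origin and axes fall on these
- gate: wooden gate board, 10 mm thick (x -10 to 0 mm), 200 long (y), 64 high, 0.2 kg, 12.5 mm through holes at y = +58 and -58 mm, 36 mm up; it stands upright on a batten along the foot of its front (120 mm long, 20 high, out to x = -34 mm). Origin: middle of the lower edge of the flat back face that goes against the ears; x points from front (batten) to back, z up
- ear_left (a point): left (+y) ear of the frame: a board 12 mm thick (frame x 0 to 12 mm), 64 mm high, that sticks out sideways from the box's wall (frame y = 64 mm) to y = 100 mm, free behind. The point: y = 82 mm, half way up, middle of the 22 mm of gate and ear together (frame x = 1 mm)
- ear_right (a point): the same at the right (-y) end
- clamp_1: steel spring clamp (A-clamp), 128 mm long, 26 mm thick, 0.12 kg, lying flat, jaws shut: two levers side by side, not crossed, on an upright pin. Origin: under the pin, on the underside, z up; jaws shut, x is the long axis, pin to jaw tips. This body is the +y lever and the other turns on it: as both are squeezed evenly the long axis turns in this frame by minus half the joint value. The same either face up
- clamp_2: second clamp, same as clamp_1. Handles (black sleeves) run back to x = -66 mm (-74 squeezed); jaws shut they measure over their outsides 63 mm at x = -56 mm (grip here, about 14 N squeezes them home) and 70 mm at the ends; squeezed home they are parallel, 22 mm over, and the jaws gape 32 mm at the heel, 38 mm at the tip, pads 35 to 54 mm and jaw ends 57 mm ahead of the pin
- clamp_1_jaw (a joint): joint value (rad) of clamp_1's sprung hinge: 0 jaws shut, about 0.40 when biting on the 22 mm of gate and ear together (pads parallel, about 12 N), 0.68 handles squeezed home; a spring always closes it
- clamp_2_jaw (a joint): joint value (rad) of clamp_2's sprung hinge: 0 jaws shut, about 0.40 when biting on the 22 mm of gate and ear together (pads parallel, about 12 N), 0.68 handles squeezed home; a spring always closes it
- clamp_1_pad (a point): middle of the dark rubber pad face on clamp_1's +y jaw, 48 mm ahead of the pin and 13 mm above the underside (pad 20 mm long, 24 mm high)
- clamp_2_pad (a point): middle of the dark rubber pad face on clamp_2's +y jaw, 48 mm ahead of the pin and 13 mm above the underside (pad 20 mm long, 24 mm high)
- slip_cup: speckled cream cup, 71 mm wide, 84 mm high, origin under its middle; to be left alone
- beaker: pale green beaker, 72 mm wide, 78 mm high, origin under its middle; to be left alone
- bisque_cup: unglazed pink cup, 68 mm wide, 56 mm high, origin under its middle; to be left alone

How it is judged:
By the outcome, as a careful person would: the job done as asked, in the order asked, and still so for the second after the job is handed in, with the robot touching nothing.
It also fails if it takes over 70 s, if anything falls off the work surface, if the arm or the gripper's body presses on something with over 40 N, if the wrist force passes 120 N, or if a joint passes its speed limit or range.

## Robot

A 6-joint arm with a two-finger parallel gripper is mounted at the origin on the work surface; the furniture and walls round the work are solid. World frame = base frame: x ahead of the robot, y to its left, z up, the work surface at z = 0. Lengths are in m, angles in rad, forces in N, time in s.
With the tool pointing down it reaches from about 0.35 to 0.725 m from the base axis. Payload 6 kg.
Tool frame: the origin (TCP) lies midway between the tips of the shut fingers; the grasp point (between the pads) lies env.pinch_z behind it (env.pinch_z is the distance from the TCP to the grasp point, in m); z points along the fingers, y is the direction in which the jaws open and shut (so a half turn about z gives the same grasp; the last joint's range is limited). The gripper opens to 85 mm and grips with 20 to 120 N. Pads are 22 mm wide; open, the fingers measure 114 mm over their backs; the gripper's body (76 mm by 85 mm) begins 54 mm behind the grasp point. The pads swing forward as they close: fully open they stand 13 mm farther back than shut.
Start: joints at [1.646, 0.04, 0.085, 0, -1.615, -0.334], TCP at [0.154, 0.58, 0.231] pointing down, gripper open.
Joint ranges: [-2.56, 2.56], [-1.29, 2.01], [-1.08, 1.49], [-3.29, 1.98], [-2.81, -0.18], [-2.99, 2.99]. Speed limits (rad/s): [2.57, 2.57, 3.01, 3.14, 3.14, 3.14].

## Interface

Orientations are given as a unit quaternion [w, x, y, z].
In Python, from workcell import env gives the robot as it stands.
- The arm moves only by the tool arm_command, never from a script. Its argument "motion" is a list of rows, each a list of 4 numbers: the shift along the world's x, y, z in m, then the turn about the world's z in rad. In form: [[dx, dy, dz, roll], ...]. A call has 1 to 5 rows; each row shifts and turns the commanded pose from where the row before left it; what a row does not reach is not made up. A row lasts 1/10 s, in which the tool goes at most 50 mm and 8.59 degrees, less where a joint would pass 70% of its speed; a pose out of reach is approached as far as the arm can. A call is refused whole if a number of a shift passes 0.05 or a number of a turn 0.15, either way. A call with a gripper value outside its range is refused whole. "claw" is the finger opening in m, from 0 to 0.0854, set as the call begins (left out, the last holds). The fingers move at their own pace and stop on an object; "squeeze" is the grip in N (left out, the last holds). Time passes only in rows, so rows that do not move let the fingers close. It gives the time, the measured TCP pose, the force and the opening at its end, in the units of the state.
- env.get_obs(): the state, without advancing time (a new reading comes with each control period).
- env.camera(name): name is "scene" or "top" or "wrist"; returns a dict with "frame" (480x640x3 uint8, red, green, blue), "intrinsics" (3x3 intrinsics, pixels), "dist" ([k1, k2, p1, p2, k3] as OpenCV has them; the pictures are not rectified), "world_to_cam" (4x4, takes a point from world to camera coordinates). Camera axes: x right, y down, z forward; pixel columns grow to the right and rows downward; lengths in m; the calibration is good to about 2 mm. A picture is of the moment at which its call begins. There is no depth.
- env.hand_in(): hands the job in, once; it reports no verdict.
The state is a dict: "clock": time; "joints": joint angles; "qvel": joint speeds; "effort": joint torques, N m; "eef_pos": TCP position; "orientation": TCP orientation; "ft_force": force on the tool from outside, world axes, zero at the start; "moment": the same for the moment, N m; "grip_width": opening from 0.0 (shut) to 1.0 (fully open).
Only numpy, scipy, OpenCV 4.12 (cv2) and the standard library are available. Lean on these libraries where they do the work, as an engineer would, in place of code of your own. Each camera call takes 0.05 s, during which the arm holds its last target.

## Working session

There is one attempt and no reset: what is moved stays moved. The work goes in short steps, Python scripts to look and compute and a tool call to move; the robot and the scene stay as the last step left them, time stands still between calls to the robot, and variables do not carry over. Pictures are saved under pics/ and viewed, and the job is handed in when it is done.

Besides the shell and the picture viewer there is one more tool, called in YAML: its name, and indented under it one key for each argument. arm_command: Moves the arm, as the interface text tells. Its arguments: {"type":"object","properties":{"motion":{"type":"array"},"claw":{"type":"number"},"squeeze":{"type":"number"}},"required":["motion"]}

```bash
ls -la; mkdir -p pics; python3 - <<'E'
from workcell import env
import cv2
o=env.get_obs()
print({k:o[k] for k in ('clock','eef_pos','orientation','grip_width','ft_force')}, env.pinch_z)
for n in ('scene','top','wrist'):
    c=env.camera(n); cv2.imwrite(f'pics/{n}0.png',c['frame'][:,:,::-1]); print(n,c['intrinsics'].tolist(),c['dist'],c['world_to_cam'].round(4).tolist())
E
```

```text
total 12
drwxr-xr-x  3 agent agent 4096 Dec  7 15:06 .
drwxr-xr-x 23 root  root  4096 Dec  7 15:06 ..
drwxr-xr-x  2 agent agent 4096 Dec  7 15:06 pics
{'clock': 0.0, 'eef_pos': array([0.1533644 , 0.57970719, 0.23027813]), 'orientation': array([ 9.05245588e-04,  9.91641839e-01, -1.29017993e-01, -4.31276826e-05]), 'grip_width': 0.9992615867648622, 'ft_force': array([ 0.61927332, -0.29725948, -0.10552612])} 0.0187
scene [[529.253987844937, 0.0, 321.71902212453676], [0.0, 529.253987844937, 240.80914819604655], [0.0, 0.0, 1.0]] [0.04069817 0.         0.         0.         0.        ] [[0.8578, -0.514, -0.0006, -0.4676], [-0.3628, -0.6047, -0.709, 0.2036], [0.3641, 0.6084, -0.7052, 1.072], [0.0, 0.0, 0.0, 1.0]]
top [[529.8987515494109, 0.0, 324.10132940525654], [0.0, 529.8987515494109, 238.06741922617005], [0.0, 0.0, 1.0]] [0.0438456 0.        0.        0.        0.       ] [[-0.0252, -0.9997, 0.0019, -0.029], [-0.9952, 0.025, -0.0944, 0.556], [0.0943, -0.0043, -0.9955, 1.1647], [0.0, 0.0, 0.0, 1.0]]
wrist [[430.2770002934769, 0.0, 316.6625112471716], [0.0, 430.2770002934769, 244.71193450791966], [0.0, 0.0, 1.0]] [-0.04224768  0.          0.          0.          0.        ] [[-0.2558, -0.9667, 0.0016, 0.6], [-0.9328, 0.2473, 0.2621, -0.0337], [-0.2538, 0.0655, -0.965, 0.3793], [0.0, 0.0, 0.0, 1.0]]
```

View pics/scene0.png

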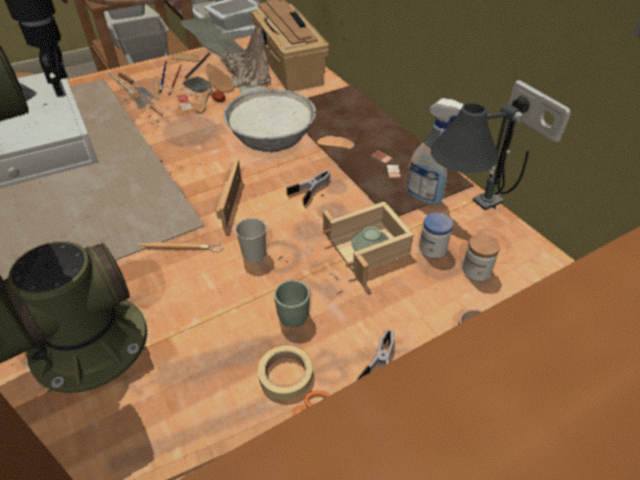

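View pics/top0.png

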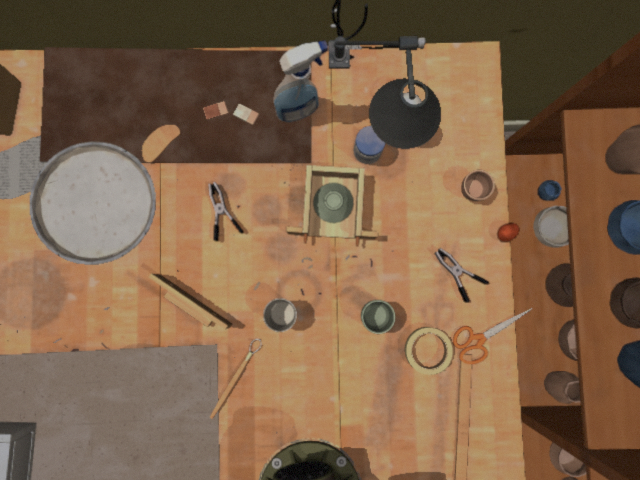

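View pics/wrist0.png

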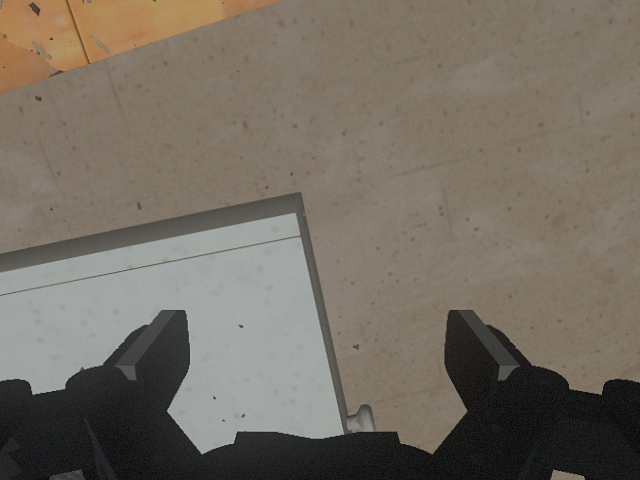

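The top view shows the frame at about (333,205), open towards the robot. The gate is at (195,300), clamps are at (222,210) and (460,272), and the cups are at (281,315), (378,316) and (479,185). I'll zoom in to get the pixels.

```bash
cat > h.py <<'E'
import numpy as np, cv2
from workcell import env
def cam(n,save=None):
    c=env.camera(n)
    if save: cv2.imwrite(f'pics/{save}.png',c['frame'][:,:,::-1])
    return c
def w2p(c,P):
    T=np.array(c['world_to_cam']); r,_=cv2.Rodrigues(T[:3,:3])
    return cv2.projectPoints(np.atleast_2d(np.float64(P)),r,T[:3,3],np.array(c['intrinsics']),np.array(c['dist']))[0][:,0]
def p2w(c,px,z):
    u=cv2.undistortPoints(np.float64(px).reshape(-1,1,2),np.array(c['intrinsics']),np.array(c['dist']))[:,0]
    T=np.array(c['world_to_cam']);R=T[:3,:3];C=-R.T@T[:3,3]
    d=np.c_[u,np.ones(len(u))]@R
    return C+d*((z-C[2])/d[:,2])[:,None]
def crop(c,name,x0,y0,x1,y1,s):
    im=cv2.resize(c['frame'][y0:y1,x0:x1,::-1],None,fx=s,fy=s,interpolation=cv2.INTER_CUBIC)
    cv2.imwrite(f'pics/{name}.png',im)
E
python3 - <<'E'
from h import *
c=cam('top')
crop(c,'t_gate',140,260,240,335,8)
crop(c,'t_frame',280,155,390,245,7)
crop(c,'t_c1',195,175,255,245,8)
crop(c,'t_c2',425,240,500,310,8)
E
```

```text
(no output)
```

View pics/t_gate.png

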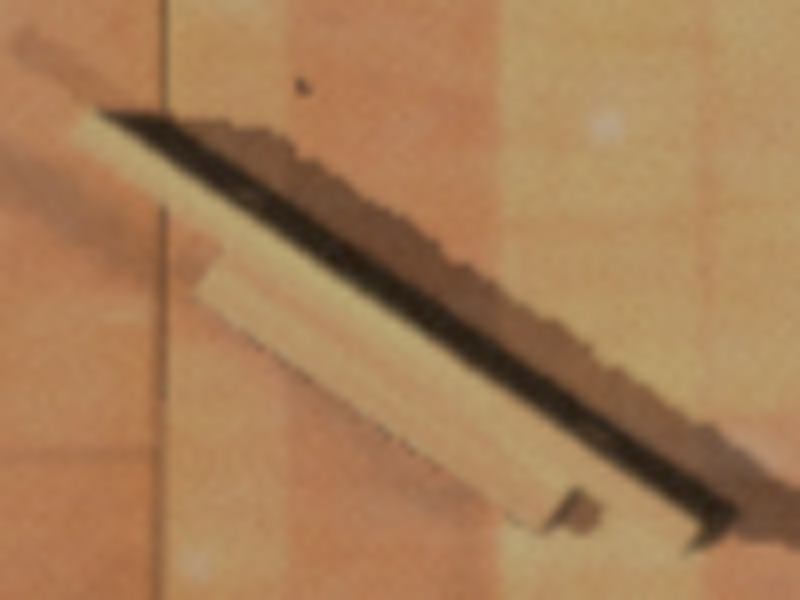

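View pics/t_frame.png

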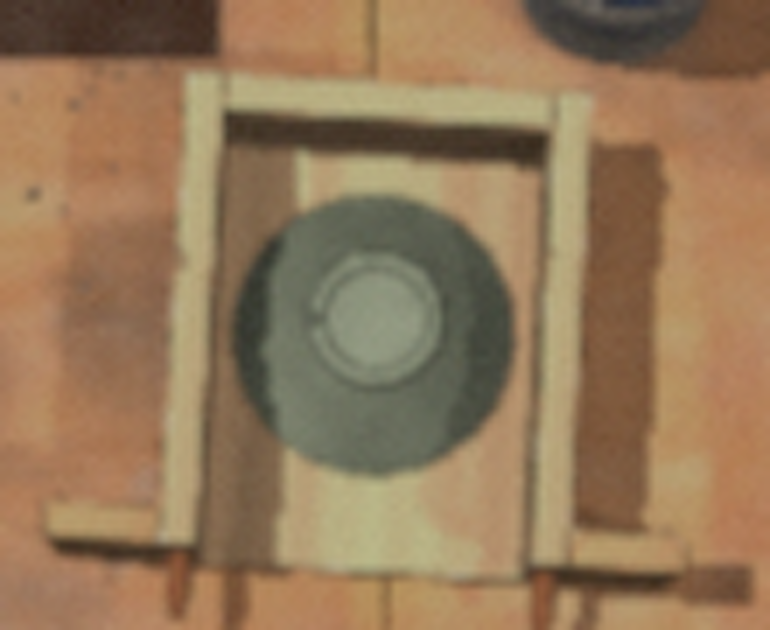

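View pics/t_c1.png

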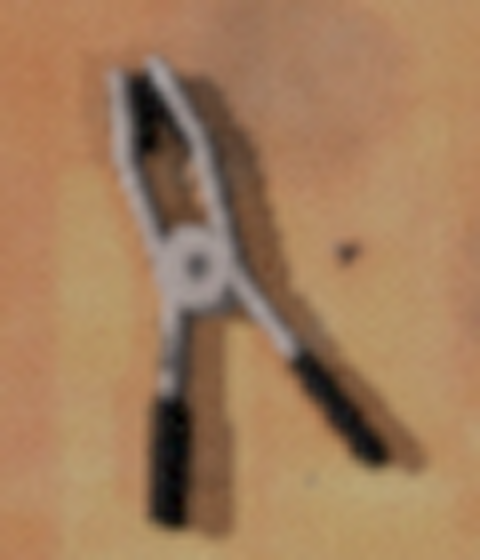

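View pics/t_c2.png

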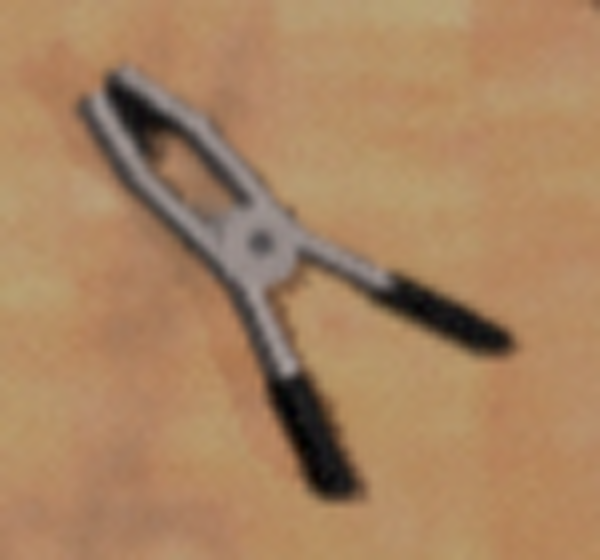

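```bash
cat > fit.py <<'E'
from h import *
from scipy.optimize import least_squares
def pose(p,L):
    L=np.atleast_2d(np.float64(L)); c,s=np.cos(p[2]),np.sin(p[2])
    return np.c_[p[0]+c*L[:,0]-s*L[:,1],p[1]+s*L[:,0]+c*L[:,1],L[:,2]]
def fit(obs,p0):  # obs list of (cam,localpts,px)
    f=lambda p:np.concatenate([(w2p(c,pose(p,L))-np.float64(px)).ravel() for c,L,px in obs])
    r=least_squares(f,p0,loss='soft_l1'); return r.x,r.fun.reshape(-1,2)
def box(x0,x1,y0,y1,z0,z1):
    v=[(x,y,z) for x in(x0,x1) for y in(y0,y1) for z in(z0,z1)]
    return [(a,b) for i,a in enumerate(v) for b in v[i+1:] if sum(k!=l for k,l in zip(a,b))==1]
GATE=box(-.01,0,-.1,.1,0,.064)+box(-.034,-.01,-.06,.06,0,.02)
FRAME=box(0,.012,-.1,-.064,0,.064)+box(0,.012,.064,.1,0,.064)+box(0,.15,-.064,.064,0,.064)+box(-.021,0,.054,.062,.032,.04)+box(-.021,0,-.062,-.054,.032,.04)
def draw(c,items,name,x0,y0,x1,y1,s):
    im=cv2.resize(c['frame'][y0:y1,x0:x1,::-1],None,fx=s,fy=s,interpolation=cv2.INTER_CUBIC).copy()
    for p,E,col in items:
        for a,b in E:
            q=(w2p(c,pose(p,[a,b]))+.5-[x0,y0])*s
            cv2.line(im,tuple(int(v) for v in q[0]),tuple(int(v) for v in q[1]),col,1,cv2.LINE_AA)
    cv2.imwrite(f'pics/{name}.png',im)
E
python3 - <<'E'
from fit import *
t=cam('top'); s=cam('scene')
np.set_printoptions(precision=4,suppress=True)
T=np.array(t['world_to_cam']);print('topcam',-T[:3,:3].T@T[:3,3])
G=lambda a,o,k:np.float64(a)/k+o-.5
g,r=fit([(t,[(0,.1,.064),(-.01,.1,.064),(-.034,.06,.02),(-.034,-.06,.02),(-.01,-.1,.064)],G([(100,112),(72,135),(197,292),(545,530),(688,552)],(140,260),8))],[.3,.3,-.6]); print('gate',g,np.rad2deg(g[2]));print(r)
f,r=fit([(t,[(0,.1,.064),(0,-.1,.064),(.15,.064,.064),(.15,-.064,.064)],G([(45,542),(685,572),(187,75),(592,95)],(280,155),7))],[.5,0,0]); print('frame',f,np.rad2deg(f[2]));print(r)
for n,pts,o in(('c1',[(197,263),(113,75),(155,62),(170,522),(375,460)],(195,175)),('c2',[(262,242),(85,103),(122,72),(340,490),(505,345)],(425,240))):
    w=p2w(t,G(pts,o,8),.026); print(n,w[:,:2]); d=(w[1]+w[2])/2-(w[3]+w[4])/2; print('axis deg',np.rad2deg(np.arctan2(d[1],d[0])), 'pin->tip',np.linalg.norm((w[1]+w[2])/2-w[0]))
for n,px in(('slip',(281,315)),('beaker',(378,316)),('bisque',(479,185))): print(n,p2w(t,[px],.07)[0])
draw(t,[(g,GATE,(255,0,0)),(f,FRAME,(255,0,0))],'ov_t',140,150,400,340,3)
draw(s,[(g,GATE,(255,0,0)),(f,FRAME,(255,0,0))],'ov_s',200,150,430,300,3)
E
```

```text
topcam [ 0.4427 -0.0379  1.2121]
gate [ 0.4284  0.2484 -0.6127] -35.105047375886144
[[-0.4801 -0.7883]
 [ 0.2888  0.2219]
 [-0.4091  0.0053]
 [ 0.5175  0.3634]
 [ 0.0775  0.0563]]
frame [ 0.5595 -0.0596 -0.0754] -4.317267042231148
[[-0.068  -0.034 ]
 [ 0.256   0.274 ]
 [-0.1876 -0.1299]
 [ 0.0019 -0.1111]]
c1 [[0.6305 0.192 ]
 [0.6848 0.2152]
 [0.6883 0.2034]
 [0.5574 0.2001]
 [0.5734 0.1426]]
axis deg 17.414402081630854 pin->tip 0.058622995931065354
c2 [[ 0.4767 -0.338 ]
 [ 0.5167 -0.2907]
 [ 0.5251 -0.3014]
 [ 0.4076 -0.3561]
 [ 0.4466 -0.4037]]
axis deg 41.79056770590493 pin->tip 0.060989896802936504
slip [0.3885 0.0533 0.07  ]
beaker [ 0.3811 -0.1535  0.07  ]
bisque [ 0.6585 -0.3829  0.07  ]
```

View pics/ov_t.png

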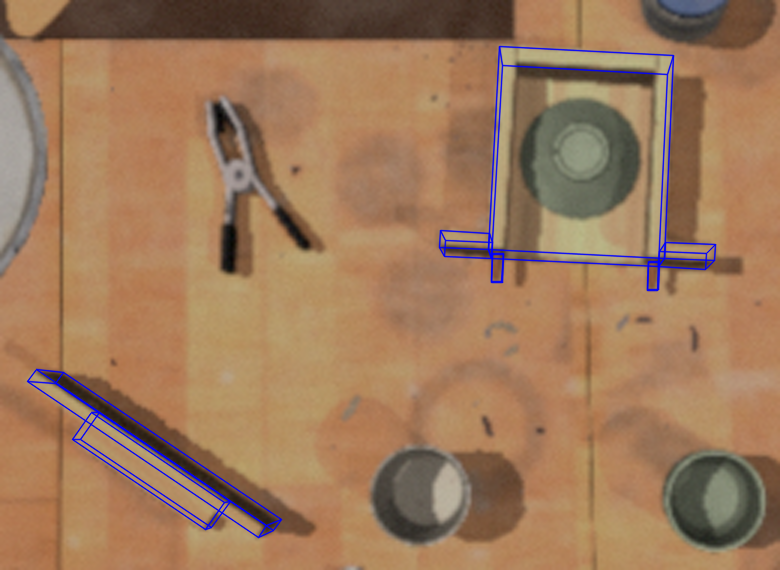

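View pics/ov_s.png

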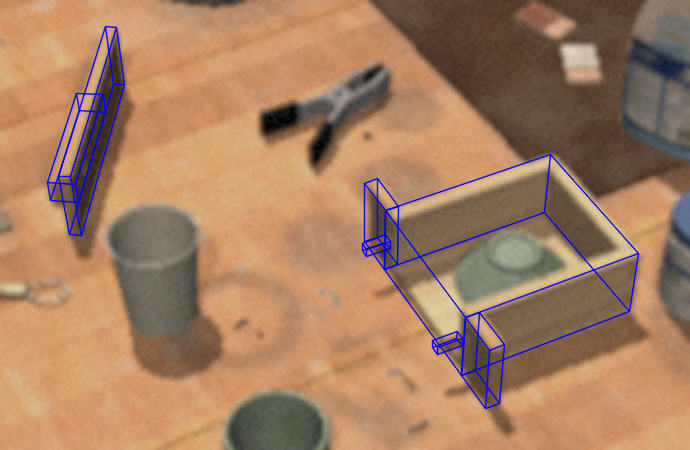

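The overlays match the gate and frame within about a pixel in both views. Gate: (0.428, 0.248), yaw -35.1°. Frame: (0.5595, -0.0596), yaw -4.3°. I'm moving over the gate with a -110° turn.

arm_command:
  motion:
    - [0.018, -0.022, 0, -0.128]
    - [0.018, -0.022, 0, -0.128]
    - [0.018, -0.022, 0, -0.128]
    - [0.018, -0.022, 0, -0.128]
    - [0.018, -0.022, 0, -0.128]
  claw: 0.05

```text
clock: 0.8
eef_pos: [0.2441, 0.469, 0.2313]
orientation: [-0.0, 0.9, -0.437, -0.0]
ft_force: [0.9, 0.5, -0.9]
grip_width: 0.586
```

arm_command:
  motion:
    - [0.018, -0.022, 0, -0.128]
    - [0.018, -0.022, 0, -0.128]
    - [0.018, -0.022, 0, -0.128]
    - [0.018, -0.022, 0, -0.128]
    - [0.018, -0.022, 0, -0.128]

```text
clock: 1.3
eef_pos: [0.3341, 0.359, 0.2314]
orientation: [-0.0, 0.717, -0.698, -0.0]
ft_force: [-0.5, 0.6, -0.7]
grip_width: 0.585
```

arm_command:
  motion:
    - [0.018, -0.022, -0.01, -0.128]
    - [0.018, -0.022, -0.02, -0.128]
    - [0.018, -0.022, -0.02, -0.128]
    - [0.018, -0.022, -0.02, -0.128]
    - [0.018, -0.022, -0.02, -0.128]

```text
clock: 1.8
eef_pos: [0.4241, 0.249, 0.1406]
orientation: [0.0, -0.461, 0.888, 0.0]
ft_force: [0.9, 0.6, -0.5]
grip_width: 0.583
```

```bash
cat > st.py <<'E'
from fit import *
np.set_printoptions(precision=4,suppress=True)
def st():
    o=env.get_obs(); w,x,y,z=o['orientation']
    ty=np.array([2*(x*y-w*z),1-2*(x*x+z*z),2*(y*z+w*x)]); tz=np.array([2*(x*z+w*y),2*(y*z-w*x),1-2*(x*x+y*y)])
    print('t',round(o['clock'],2),'eef',o['eef_pos'],'yaw_y',round(np.rad2deg(np.arctan2(ty[1],ty[0])),2),'tz',tz,'j',o['joints'],'grip',round(o['grip_width'],3),'F',o['ft_force'],'M',o['moment']); return o
E
python3 -c "
from st import *
st(); c=cam('wrist','w1')"
```

```text
t 1.8 eef [0.4241 0.249  0.1406] yaw_y 144.87 tz [ 0.0002  0.0005 -1.    ] j [ 0.9418 -0.2478 -0.3461 -0.0002 -1.4719 -1.555 ] grip 0.583 F [ 0.9316  0.6493 -0.5289] M [ 0.0641 -0.0328  0.0147]
```

View pics/w1.png

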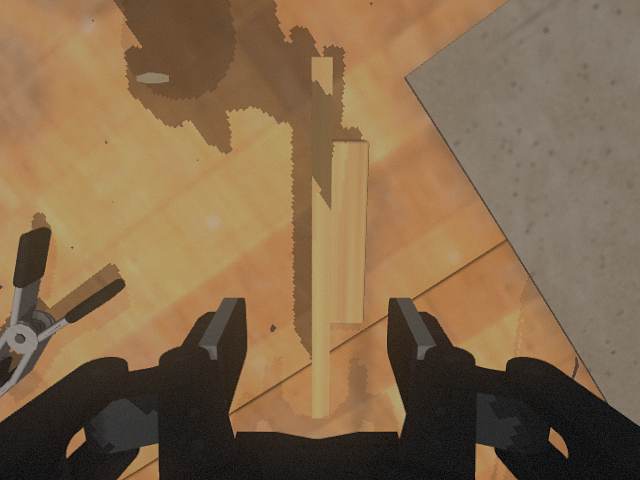

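```bash
python3 -c "
from st import *
c=cam('wrist')
o=env.get_obs()
print('tcp px',w2p(c,[o['eef_pos']]))
# which end: y+ at image?
print(w2p(c,pose([.4284,.2484,-.6127],[(0,.1,.064),(-.01,.1,.064),(0,-.1,.064),(-.01,-.1,.064),(-.034,.06,.02),(-.034,-.06,.02)])))
f=cam('top')
g,r=fit([(c,[(0,.1,.064),(-.01,.1,.064),(0,-.1,.064),(-.01,-.1,.064),(-.034,.06,.02),(-.034,-.06,.02)],[(311.5,418),(329,418),(311.5,57),(332,57),(364,323),(368.5,142)])],[.4284,.2484,-.6127]);print(g,np.rad2deg(g[2]),r)
print(pose(g,[(-.005,0,0)]))
"
```

```text
tcp px [[321.0718 318.0779]]
[[315.4281 426.7709]
 [332.3212 426.6206]
 [311.2591  63.3593]
 [332.4713  63.1676]
 [366.1779 331.3324]
 [370.3202 145.9771]]
[ 0.4275  0.2451 -0.6224] -35.66180346349463 [[ 0.3176  4.2078]
 [-0.228   4.2015]
 [-0.6506 -0.8513]
 [ 0.1346 -0.8246]
 [-0.3073  4.3966]
 [ 0.9985 -0.9817]]
[[0.4234 0.248  0.    ]]
```

arm_command:
  motion:
    - [0, 0, -0.03, 0]
    - [0, 0, -0.03, 0]
    - [0, 0, -0.03, 0]
    - [0, 0, -0.0186, 0]
    - [0, 0, 0, 0]

```text
clock: 2.45
eef_pos: [0.4221, 0.2496, 0.0305]
orientation: [-0.002, -0.464, 0.886, -0.0]
ft_force: [0.7, 0.2, 0.8]
grip_width: 0.585
```

arm_command:
  motion:
    - [0, 0, 0, 0]
    - [0, 0, 0, 0]
    - [0, 0, 0, 0]
    - [0, 0, 0, 0]
    - [0, 0, 0, 0]
  claw: 0
  squeeze: 40

```text
clock: 2.95
eef_pos: [0.4242, 0.251, 0.0345]
orientation: [0.001, -0.463, 0.886, 0.001]
ft_force: [-2.9, 0.9, 6.1]
grip_width: 0.109
```

```bash
python3 -c "
from st import *
st(); c=cam('wrist','w2'); t=cam('top')
crop(t,'t2',140,220,270,335,6)"
```

```text
t 2.95 eef [0.4242 0.251  0.0345] yaw_y 145.19 tz [ 0.002   0.0023 -1.    ] j [ 0.9445 -0.1888 -0.4936  0.0003 -1.263  -1.5521] grip 0.109 F [-2.8608  0.9071  6.1085] M [0.3521 0.8536 0.0338]
```

View pics/w2.png

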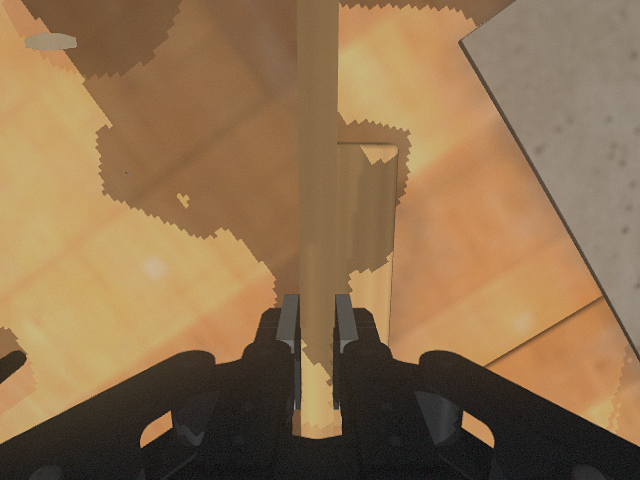

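arm_command:
  motion:
    - [0, 0, 0.01, 0]
    - [0.01, 0, 0.02, 0]
    - [0.02, 0, 0.02, 0.05]
    - [0.02, 0, 0.02, 0.05]
    - [0.02, -0.01, 0, 0.05]

```text
clock: 3.55
eef_pos: [0.4955, 0.2411, 0.1063]
orientation: [0.002, -0.529, 0.848, 0.0]
ft_force: [-0.4, 1.2, -2.1]
grip_width: 0.111
```

```bash
python3 -c "
from st import *
o=st()
f=[.5595,-.0596,-.0754]
print(pose(f,[(-.035,0,0)])- np.array([o['eef_pos']]))"
```

```text
t 3.55 eef [0.4955 0.2411 0.1063] yaw_y 153.94 tz [ 0.004   0.0027 -1.    ] j [ 0.8182 -0.0732 -0.2553  0.0011 -1.384  -1.2732] grip 0.111 F [-0.3546  1.162  -2.102 ] M [ 0.0402 -0.0998 -0.0098]
[[ 0.0291 -0.2981 -0.1063]]
```

arm_command:
  motion:
    - [0.01, -0.02, 0, 0.1]
    - [0.01, -0.04, 0, 0.1]
    - [0.009, -0.045, 0, 0.1]
    - [0, -0.045, 0, 0.079]
    - [0, -0.045, 0, 0]

```text
clock: 4.05
eef_pos: [0.522, 0.0431, 0.1026]
orientation: [-0.001, -0.679, 0.734, 0.0]
ft_force: [0.8, 0.2, -1.4]
grip_width: 0.109
```

arm_command:
  motion:
    - [0, -0.045, 0, 0]
    - [0, -0.04, 0, 0]
    - [0, -0.018, 0, 0]
    - [0, 0, 0, 0]
    - [0, 0, 0, 0]

```text
clock: 4.55
eef_pos: [0.5223, -0.0582, 0.1026]
orientation: [-0.0, -0.678, 0.735, 0.0]
ft_force: [0.8, 1.1, -2.3]
grip_width: 0.11
```

```bash
python3 -c "
from st import *
st()
c=cam('wrist','w3'); t=cam('top'); s=cam('scene')
crop(t,'t3',270,155,400,260,6); crop(s,'s3',300,150,430,260,6)"
```

```text
t 4.55 eef [ 0.5223 -0.0582  0.1026] yaw_y 175.4 tz [-0.0007  0.0002 -1.    ] j [ 0.2719 -0.1367 -0.3202 -0.0004 -1.3879 -0.3521] grip 0.11 F [ 0.7939  1.07   -2.2911] M [ 0.028  -0.0101 -0.0203]
```

View pics/w3.png

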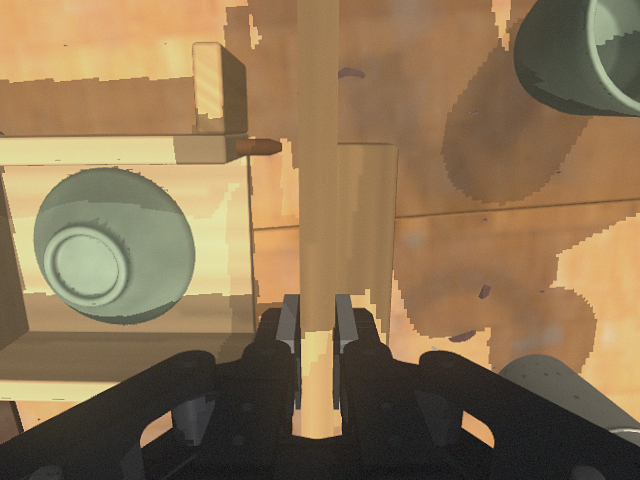

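View pics/t3.png

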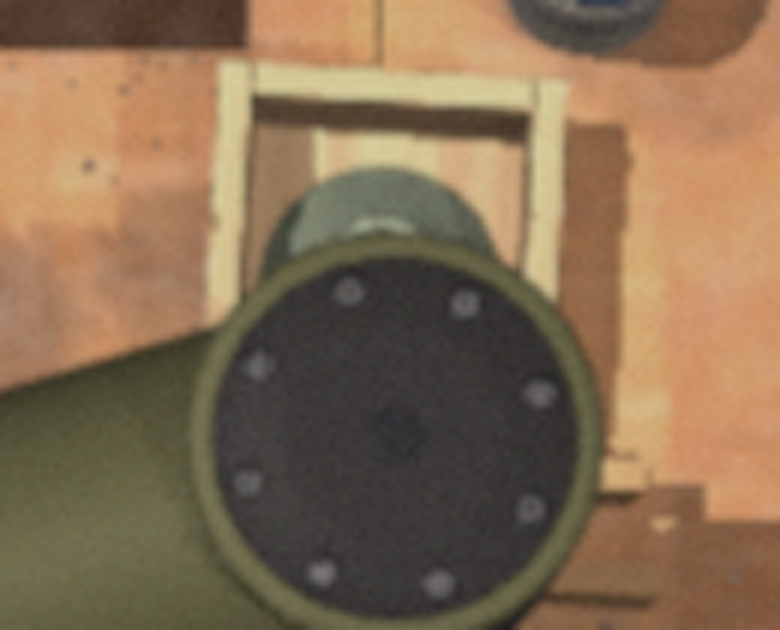

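View pics/s3.png

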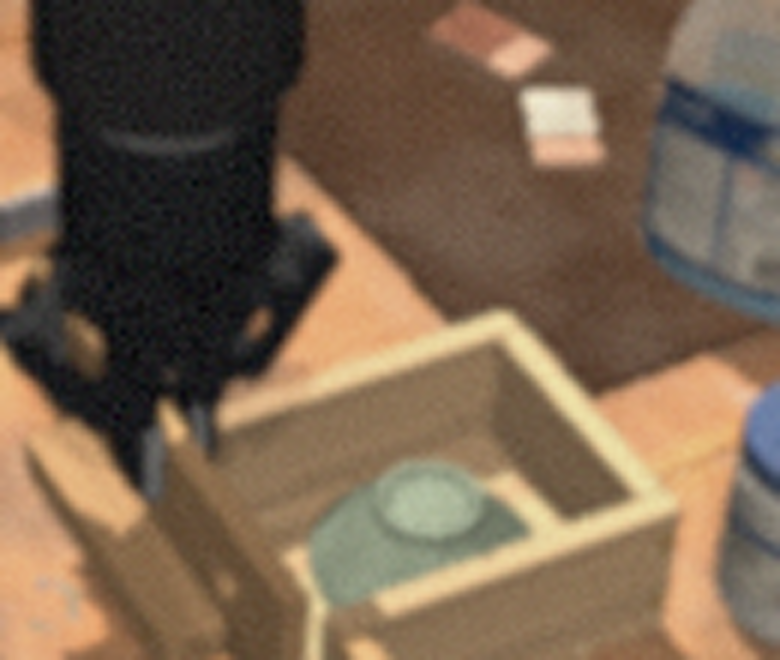

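```bash
python3 -c "
from st import *
c=cam('wrist')
crop(c,'w3a',170,20,420,190,3.2)
draw(c,[([.5595,-.0596,-.0754],FRAME,(255,0,0))],'w3b',100,0,420,200,2.4)"
```

```text
(no output)
```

View pics/w3a.png

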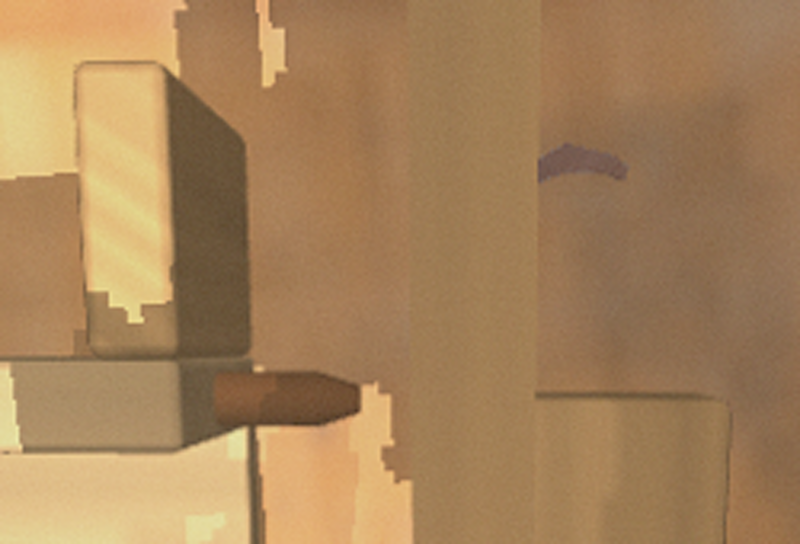

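View pics/w3b.png

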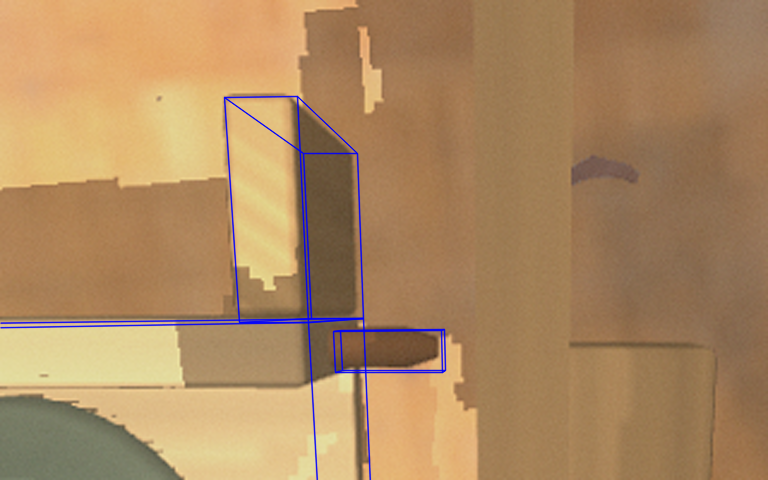

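```bash
cat > two.py <<'E'
from st import *
# fit gate pose incl. z from edges + batten corners in wrist image
def gatefit(c,corners,edges,p0):
    # corners: list (local,px); edges: list (xlocal, px) at z=.064 local, y free
    def res(q):
        p=q[:3];dz=q[3];out=[]
        for L,px in corners:
            w=pose(p,[L])+[0,0,dz]; out+=list((w2p(c,w)-px)[0])
        for xl,px in edges:
            a,b=w2p(c,pose(p,[(xl,-.1,.064),(xl,.1,.064)])+[0,0,dz]); d=(b-a)/np.linalg.norm(b-a); v=np.array(px)-a
            out.append(d[0]*v[1]-d[1]*v[0])
        return np.array(out)
    r=least_squares(res,p0); return r.x,r.fun
E
python3 - <<'E'
from two import *
c=cam('wrist'); k=lambda u,v:(u/3.2+170-.5+.16,v/3.2+20-.5+.16)
L=[(.012,-.1,.064),(0,-.1,.064),(0,-.1,0),(.012,-.064,.064),(0,-.064,.064),(-.021,-.058,.036)]
P=[k(75,62),k(163,62),k(246,142),k(88,357),k(177,357),k(360,398)]
f,r=fit([(c,L,P)],[.56,-.06,-.075]);print(f,np.rad2deg(f[2]));print(r)
g,r=gatefit(c,[((-.034,-.06,.02),k(730,400)),((-.01,-.06,.02),k(537,396))],[(-.01,k(541,0)),(-.01,k(535,544)),(0,k(409,0)),(0,k(412,544)),(0,(301.,290))],[.525,-.06,-.08,.068])
print(g,np.rad2deg(g[2]),r)
e=g[:2]-f[:2];cs,sn=np.cos(f[2]),np.sin(f[2]);print('gate in frame',cs*e[0]+sn*e[1],-sn*e[0]+cs*e[1],'dyaw',np.rad2deg(g[2]-f[2]))
E
```

```text
[ 0.5607 -0.0602 -0.0781] -4.477036016301468
[[-2.2279 -0.489 ]
 [ 0.6637 -0.8022]
 [ 0.2742 -1.8328]
 [-0.4899  1.215 ]
 [ 0.6928  1.0705]
 [ 0.0351  0.4956]]
[ 0.5277 -0.0577 -0.0767  0.0689] -4.397040952529451 [ 1.3721 -0.568  -5.4218  0.5892  0.4799  0.2581  0.5201  1.5621  0.1406]
gate in frame -0.03301838975266025 -8.978910690484202e-05 dyaw 0.07999506377201687
```

arm_command:
  motion:
    - [0, 0, -0.02, 0]
    - [0, 0, -0.02, 0]
    - [0, 0, -0.016, 0]
    - [0, 0, -0.01, 0]
    - [0, 0, 0, 0]

```text
clock: 5.3
eef_pos: [0.5222, -0.0577, 0.0359]
orientation: [-0.001, -0.679, 0.734, 0.0]
ft_force: [-0.6, -0.2, -2.4]
grip_width: 0.107
```

```bash
python3 -c "
from st import *
st()
c=cam('wrist','w4'); s=cam('scene'); crop(s,'s4',300,180,410,290,6)"
```

```text
t 5.3 eef [ 0.5222 -0.0577  0.0359] yaw_y 175.52 tz [-0.0015 -0.0005 -1.    ] j [ 0.2733 -0.0927 -0.4049  0.0001 -1.2602 -0.3516] grip 0.107 F [-0.5662 -0.2114 -2.3515] M [ 0.0083  0.0309 -0.0269]
```

View pics/w4.png

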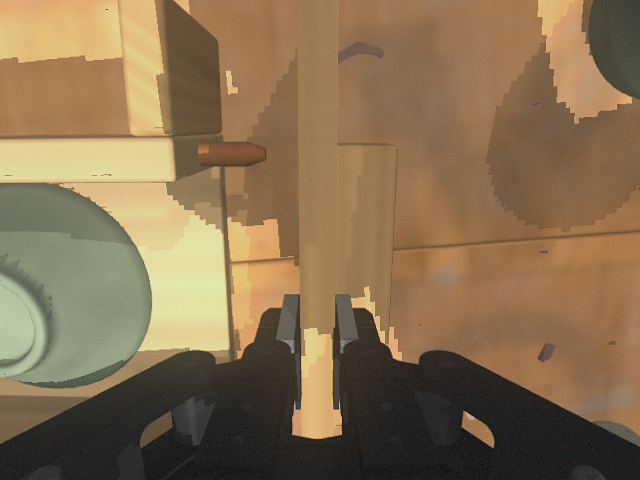

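View pics/s4.png

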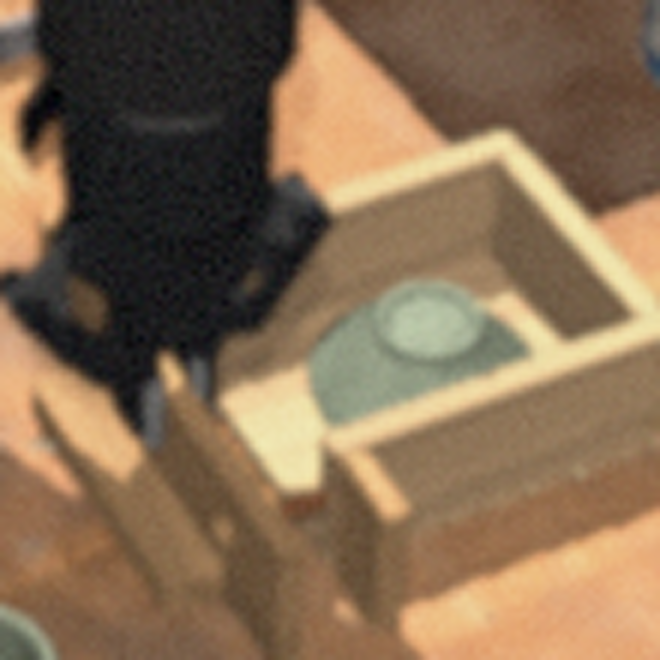

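```bash
python3 - <<'E'
from two import *
c=cam('wrist')
f=[.5607,-.0602,-.0776]
a=p2w(c,[(263,153.0)],.036)[0]; b=p2w(c,[(396,145)],.0215)[0]; e=p2w(c,[(220,132)],.064)[0]
for n,w in(('dowel tip',a),('batten end',b)):
    d=w[:2]-np.array(f[:2]);cs,sn=np.cos(f[2]),np.sin(f[2]);print(n,w,'in frame',cs*d[0]+sn*d[1],-sn*d[0]+cs*d[1])
E
```

```text
dowel tip [ 0.5368 -0.1168  0.036 ] in frame -0.019398163552112088 -0.058285662905912014
batten end [ 0.4904 -0.1152  0.0215] in frame -0.06586797581509488 -0.06033076880752958
```

arm_command:
  motion:
    - [0.004, -0.0003, 0, 0]
    - [0.004, -0.0003, 0, 0]
    - [0.004, -0.0003, 0, 0]
    - [0.004, -0.0003, 0, 0]
    - [0.004, -0.0003, 0, 0]

```text
clock: 5.95
eef_pos: [0.5429, -0.0595, 0.0366]
orientation: [-0.0, -0.679, 0.735, 0.0]
ft_force: [0.8, -0.9, -2.3]
grip_width: 0.111
```

arm_command:
  motion:
    - [0.003, -0.0002, 0, 0]
    - [0.003, -0.0002, 0, 0]
    - [0.002, -0.0002, 0, 0]
    - [0.001, -0.0001, 0, 0]
    - [0.001, 0, 0, 0]

```text
clock: 6.45
eef_pos: [0.5525, -0.0602, 0.0366]
orientation: [-0.0, -0.679, 0.734, 0.0]
ft_force: [0.2, 0.3, -3.2]
grip_width: 0.109
```

```bash
python3 -c "
from st import *
st()
c=cam('wrist','w5'); s=cam('scene'); crop(s,'s5',300,180,410,290,6)"
```

```text
t 6.45 eef [ 0.5525 -0.0602  0.0366] yaw_y 175.47 tz [-0.0003 -0.     -1.    ] j [ 0.2528 -0.0111 -0.3252 -0.0001 -1.257  -0.3318] grip 0.109 F [ 0.1713  0.3077 -3.1939] M [0.0273 0.0457 0.0104]
```

View pics/w5.png

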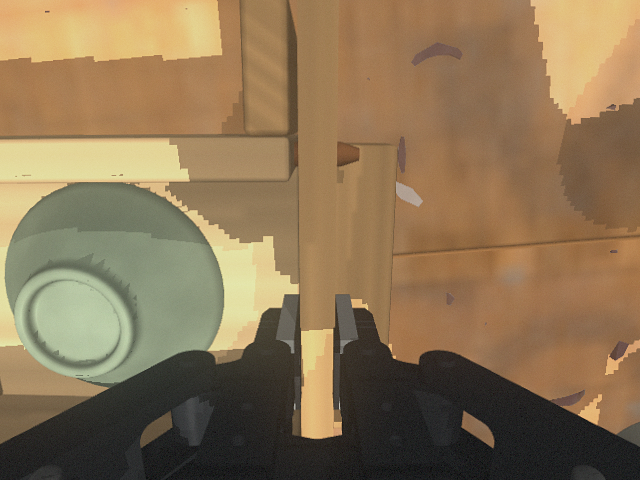

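The dowel comes through at (347,153) and about 2 mm of gap is left. I'll push gently to contact and lower the last 1.5 mm.

arm_command:
  motion:
    - [0.001, 0, 0, 0]
    - [0.001, 0, 0, 0]
    - [0.001, 0, 0, 0]
    - [0, 0, 0, 0]
    - [0, 0, 0, 0]

```text
clock: 7.05
eef_pos: [0.5551, -0.0602, 0.0366]
orientation: [-0.0, -0.679, 0.735, 0.0]
ft_force: [-3.5, 0.3, -0.9]
grip_width: 0.108
```

```bash
python3 -c "
from st import *
st()
c=cam('wrist','w6')"
```

```text
t 7.05 eef [ 0.5551 -0.0602  0.0366] yaw_y 175.46 tz [-0.001  -0.0001 -1.    ] j [ 0.2514 -0.0034 -0.3175 -0.0002 -1.2577 -0.3305] grip 0.108 F [-3.5186  0.3083 -0.9193] M [ 0.1605  1.1653 -0.0776]
```

View pics/w6.png

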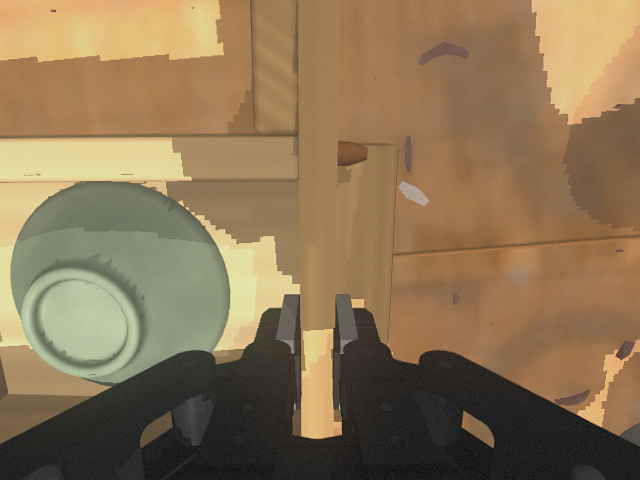

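arm_command:
  motion:
    - [0, 0, -0.001, 0]
    - [0, 0, -0.001, 0]
    - [0.001, 0, -0.0005, 0]
    - [0, 0, 0, 0]
    - [0, 0, 0, 0]

```text
clock: 7.6
eef_pos: [0.5551, -0.0604, 0.0344]
orientation: [-0.001, -0.679, 0.735, 0.001]
ft_force: [-10.6, 1.0, 5.4]
grip_width: 0.107
```

arm_command:
  motion:
    - [0, 0, 0, 0]
    - [0, 0, 0, 0]
    - [0, 0, 0, 0]
    - [0, 0, 0, 0]
  claw: 0.032

```text
clock: 8.0
eef_pos: [0.557, -0.0602, 0.0345]
orientation: [0.0, -0.679, 0.734, -0.0]
ft_force: [0.2, -0.4, -0.4]
grip_width: 0.371
```

```bash
python3 -c "
from st import *
st()
c=cam('wrist','w7')"
```

```text
t 8.0 eef [ 0.557  -0.0602  0.0345] yaw_y 175.48 tz [ 0.0009 -0.0001 -1.    ] j [ 0.2509  0.0014 -0.317   0.0003 -1.2516 -0.3299] grip 0.371 F [ 0.181  -0.3769 -0.4215] M [ 0.0038  0.0008 -0.0129]
```

View pics/w7.png

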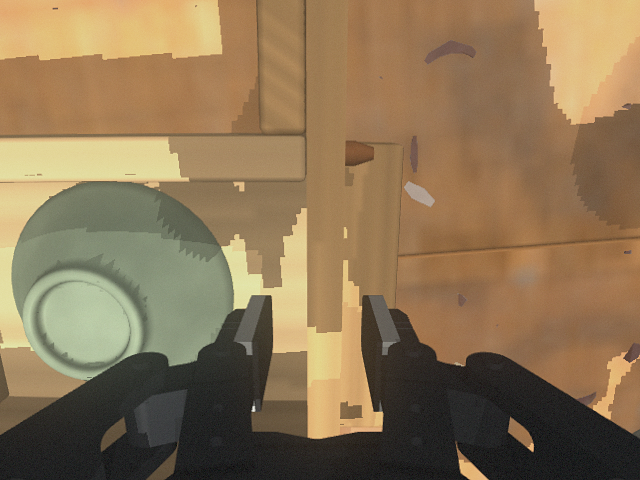

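arm_command:
  motion:
    - [0, 0, 0.02, 0]
    - [0, 0, 0.035, 0]
    - [0, 0, 0.045, 0]
    - [0, 0.01, 0.01, 0.13]
    - [0, 0.015, 0, 0.14]

```text
clock: 8.55
eef_pos: [0.558, -0.0353, 0.1477]
orientation: [-0.002, 0.773, -0.635, 0.002]
ft_force: [-0.6, -0.4, -0.3]
grip_width: 0.379
```

arm_command:
  motion:
    - [0.002, 0.02, 0, 0.14]
    - [0.002, 0.02, 0, 0.14]
    - [0.002, 0.02, 0, 0.14]
    - [0.002, 0.02, 0, 0.14]
    - [0.002, 0.02, 0, 0.14]
  claw: 0.085

```text
clock: 9.05
eef_pos: [0.5667, 0.0657, 0.1443]
orientation: [-0.0, 0.944, -0.331, 0.0]
ft_force: [0.6, -0.6, 0.1]
grip_width: 0.993
```

arm_command:
  motion:
    - [0.002, 0.02, 0, 0.14]
    - [0.002, 0.02, 0, 0.14]
    - [0.002, 0.02, 0, 0.14]
    - [0.002, 0.02, 0, 0.14]
    - [0.002, 0.02, 0, 0.14]

```text
clock: 9.55
eef_pos: [0.5767, 0.1657, 0.1442]
orientation: [-0.0, 1.0, 0.013, 0.0]
ft_force: [1.5, -0.0, -0.0]
grip_width: 0.993
```

arm_command:
  motion:
    - [0, 0.011, 0, 0.14]
    - [0, 0, 0, 0.14]
    - [0, 0, 0, 0]
    - [0, 0, 0, 0]

```text
clock: 9.95
eef_pos: [0.5766, 0.1757, 0.1442]
orientation: [0.0, 0.989, 0.148, 0.0]
ft_force: [0.0, -0.2, 0.4]
grip_width: 0.993
```

```bash
python3 -c "
from st import *
o=st()
c=cam('wrist','w8'); print(w2p(c,[o['eef_pos']])); t=cam('top','t8')"
```

```text
t 9.95 eef [0.5766 0.1757 0.1442] yaw_y -73.02 tz [ 0.0002 -0.0001 -1.    ] j [ 0.628   0.0549 -0.0583  0.0002 -1.4575  1.2392] grip 0.993 F [ 0.0031 -0.2002  0.4253] M [-0.029   0.0296 -0.0826]
[[317.3855 319.6637]]
```

View pics/w8.png

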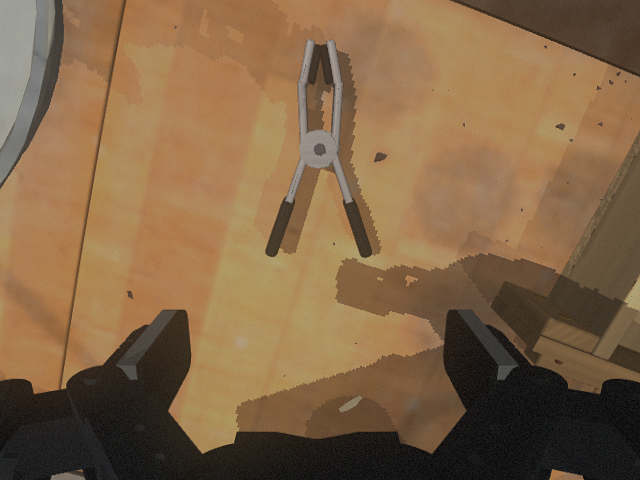

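View pics/t8.png

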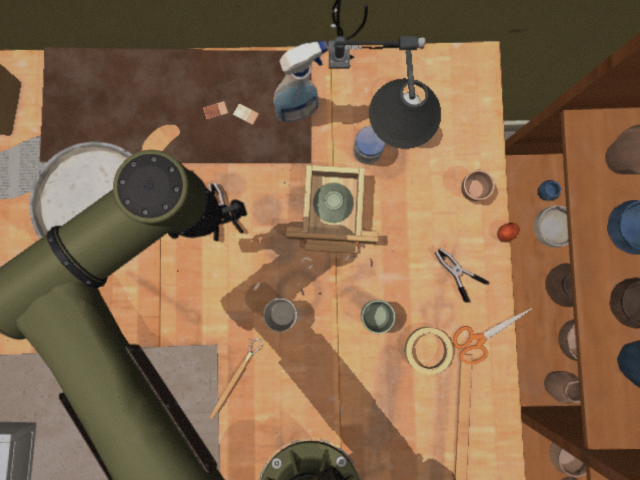

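```bash
python3 -c "
from st import *
o=st()
c=cam('wrist'); w=p2w(c,[(320,150),(318,41),(271,252),(366,252)],.024);print(w)
pin=w[0];tip=w[1];hm=(w[2]+w[3])/2
d=tip-hm;print('axis',np.rad2deg(np.arctan2(d[1],d[0])), np.linalg.norm(tip-pin),np.linalg.norm(hm-pin),np.linalg.norm(w[2]-w[3]))
d/=np.linalg.norm(d);print('grip tgt',pin-.056*d,'delta',pin-.056*d-o['eef_pos'], 'dot',(o['eef_pos']-pin)@d)
"
```

```text
t 10.05 eef [0.5766 0.1756 0.1442] yaw_y -72.97 tz [ 0.0002 -0.     -1.    ] j [ 0.6278  0.0546 -0.0584  0.0002 -1.4576  1.2402] grip 0.991 F [ 0.7689 -1.2498  0.2052] M [-0.0284 -0.0145 -0.0395]
[[0.6293 0.1898 0.024 ]
 [0.6871 0.2088 0.024 ]
 [0.5592 0.2009 0.024 ]
 [0.5769 0.1429 0.024 ]]
axis 17.217785533729348 0.06090830624062464 0.06376387980362655 0.06065396584968596
grip tgt [0.5758 0.1732 0.024 ] delta [-0.0008 -0.0023 -0.1202] dot -0.05451348702273666
```

arm_command:
  motion:
    - [0, -0.001, -0.04, 0]
    - [0, 0, -0.04, 0]
    - [0, 0, -0.03, 0]
    - [0, 0, -0.02, 0]
    - [0, 0, -0.008, 0]

```text
clock: 10.6
eef_pos: [0.5752, 0.1738, 0.0035]
orientation: [0.001, 0.989, 0.149, -0.002]
ft_force: [-0.2, -0.7, 0.4]
grip_width: 0.995
```

arm_command:
  motion:
    - [0, 0, 0, 0]
    - [0, 0, 0, 0]

```text
clock: 10.8
eef_pos: [0.5774, 0.1751, 0.0077]
orientation: [-0.0, 0.989, 0.149, 0.001]
ft_force: [-0.0, 0.5, -0.1]
grip_width: 0.995
```

```bash
python3 -c "
from st import *
o=st()
c=cam('wrist','w9')"
```

```text
t 10.8 eef [0.5774 0.1751 0.0077] yaw_y -72.82 tz [ 0.002   0.0006 -1.    ] j [ 0.6266  0.1358 -0.2271  0.0008 -1.2059  1.2438] grip 0.995 F [-0.0461  0.4542 -0.0753] M [ 0.0108 -0.0301  0.0465]
```

View pics/w9.png

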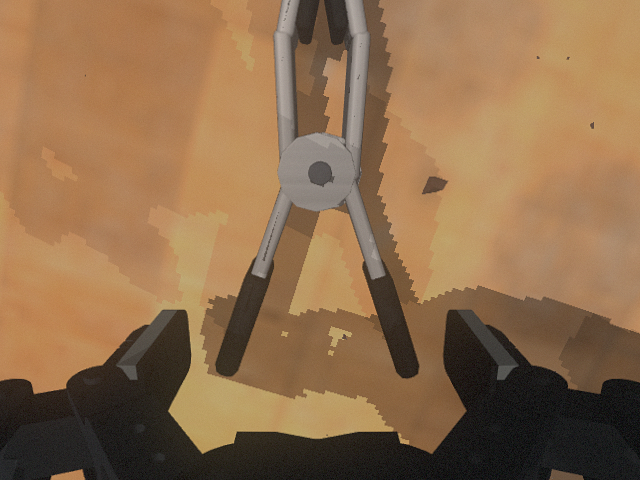

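arm_command:
  motion:
    - [0, 0, -0.002, 0]
    - [0, 0, 0, 0]
    - [0, 0, 0, 0]
    - [0, 0, 0, 0]
    - [0, 0, 0, 0]
  claw: 0.015
  squeeze: 40

```text
clock: 11.35
eef_pos: [0.5795, 0.1752, 0.0092]
orientation: [0.0, 0.989, 0.15, 0.004]
ft_force: [-2.2, -1.0, 15.0]
grip_width: 0.242
```

arm_command:
  motion:
    - [0, 0, 0, 0]
    - [0, 0, 0, 0]
    - [0, 0, 0, 0]

```text
clock: 11.65
eef_pos: [0.5795, 0.1752, 0.0092]
orientation: [0.0, 0.989, 0.15, 0.004]
ft_force: [-1.8, -2.6, 14.1]
grip_width: 0.237
```

```bash
python3 -c "
from st import *
o=st()
c=cam('wrist','w10')"
```

```text
t 11.65 eef [0.5795 0.1752 0.0092] yaw_y -72.76 tz [ 0.0075  0.0011 -1.    ] j [ 0.6263  0.1349 -0.2263  0.0038 -1.2029  1.2441] grip 0.237 F [-1.7518 -2.6336 14.0827] M [-0.7383  0.354  -0.0495]
```

View pics/w10.png

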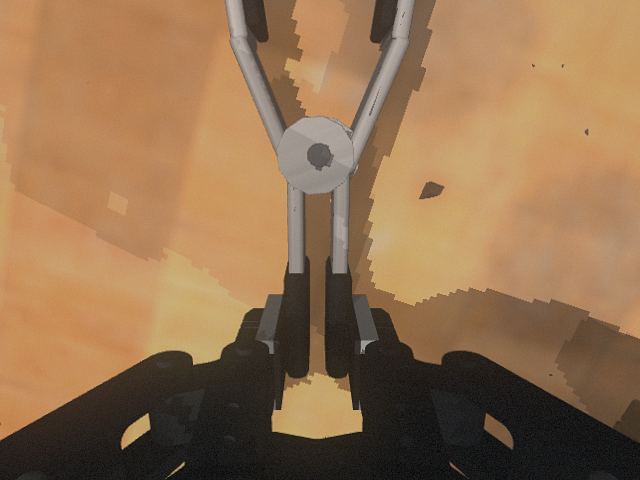

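arm_command:
  motion:
    - [0, 0, 0.01, 0]
    - [0, 0, 0.02, 0]
    - [0, 0, 0.03, 0]
    - [0, 0, 0.03, 0]
    - [0, 0, 0, 0]

```text
clock: 12.2
eef_pos: [0.5787, 0.1757, 0.0999]
orientation: [-0.001, 0.989, 0.15, 0.004]
ft_force: [0.4, 0.5, -0.2]
grip_width: 0.238
```

```bash
python3 -c "
from st import *
o=st()
c=cam('wrist','w11');t=cam('scene'); crop(t,'s11',250,120,400,230,5)"
```

```text
t 12.2 eef [0.5787 0.1757 0.0999] yaw_y -72.78 tz [ 0.0075  0.0032 -1.    ] j [ 0.6268  0.07   -0.1244  0.0018 -1.3686  1.2442] grip 0.238 F [ 0.4103  0.5209 -0.2304] M [ 0.015  -0.0104 -0.0002]
```

View pics/w11.png

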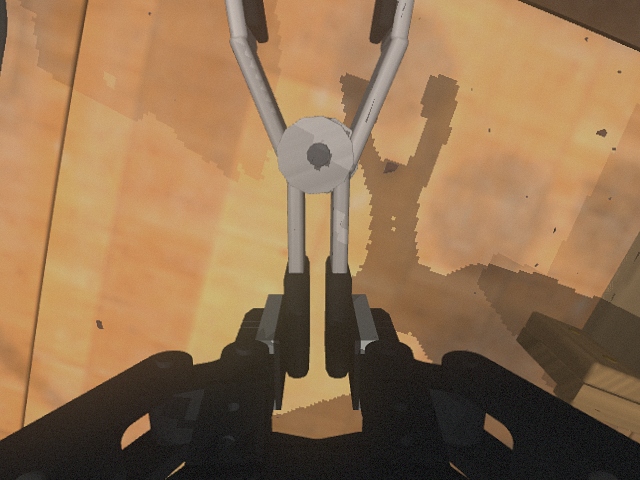

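View pics/s11.png

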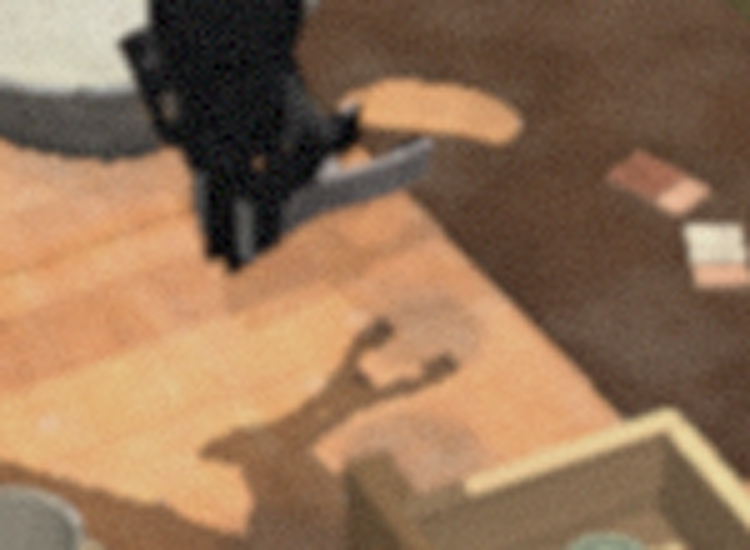

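```bash
python3 -c "
from st import *
o=st()
c=cam('wrist'); e=o['eef_pos']
w=p2w(c,[(319,156)],e[2]-.0092+.026)[0]
th=np.deg2rad(-72.78+90); d=np.array([np.cos(th),np.sin(th),0]); n=np.array([-d[1],d[0],0])
print('pin ahead',(w-e)@d,'lat',(w-e)@n)
w=p2w(c,[(258,40),(377,40)],e[2]+.004)
print([((q-e)@d,(q-e)@n) for q in w])
f=[.5601,-.0599,-.077]
for D in (.054,.058,.062):
  for s in(1,-1): print(D,s,pose(f,[(.001,s*(.130+D),0)]))
T=pose(f,[(.001,(.130+.0587),0)])[0]; print(T-e)
"
```

```text
t 12.3 eef [0.5765 0.1752 0.0948] yaw_y -72.81 tz [ 0.0007  0.0012 -1.    ] j [ 0.6268  0.073  -0.1297 -0.0006 -1.3668  1.2442] grip 0.242 F [-0.0415 -0.1473 -3.1228] M [-0.0769  0.0932 -0.0858]
pin ahead 0.05936809445741253 lat -0.0004740232698760021
[(np.float64(0.09303067228017457), np.float64(0.017830745009329105)), (np.float64(0.09301346788836524), np.float64(-0.0179294836908822))]
0.054 1 [[0.5753 0.1235 0.    ]]
0.054 -1 [[ 0.5469 -0.2434  0.    ]]
0.058 1 [[0.5756 0.1275 0.    ]]
0.058 -1 [[ 0.5466 -0.2474  0.    ]]
0.062 1 [[0.5759 0.1315 0.    ]]
0.062 -1 [[ 0.5463 -0.2514  0.    ]]
[-0.0009 -0.047  -0.0948]
```

arm_command:
  motion:
    - [0, 0.004, 0, -0.139]
    - [0, 0.004, 0, -0.139]
    - [0, 0.004, 0, -0.139]
    - [0, 0.004, 0, -0.139]
    - [0, 0, 0, -0.139]

```text
clock: 12.85
eef_pos: [0.5756, 0.1908, 0.0921]
orientation: [0.001, 0.98, -0.199, -0.001]
ft_force: [0.1, -0.4, -1.2]
grip_width: 0.239
```

arm_command:
  motion:
    - [0, 0, 0, -0.139]
    - [0, 0, 0, -0.139]
    - [0, 0, 0, -0.139]
    - [0, 0, 0, -0.139]
    - [0, 0, 0, -0.139]

```text
clock: 13.35
eef_pos: [0.5756, 0.1905, 0.0922]
orientation: [0.001, 0.854, -0.521, -0.001]
ft_force: [0.3, 0.4, -0.3]
grip_width: 0.237
```

arm_command:
  motion:
    - [0, 0, 0, -0.139]
    - [0, 0, 0, -0.139]
    - [0, 0, 0, -0.139]
    - [0, 0, 0, -0.139]
    - [0, 0, 0, 0]

```text
clock: 13.85
eef_pos: [0.5757, 0.1905, 0.0924]
orientation: [-0.001, -0.68, 0.734, 0.0]
ft_force: [0.2, 0.5, -1.1]
grip_width: 0.24
```

```bash
python3 -c "
from st import *
cam('top')
o=st()
c=cam('wrist','w12');s=cam('scene'); crop(s,'s12',260,130,410,240,5)
e=o['eef_pos']; f=[.5601,-.0599,-.077]
print(pose(f,[(.001,.1885,.0282)])[0]-e, pose(f,[(.001,.1885+.06,.0282)])[0]-e)"
```

```text
t 13.9 eef [0.5759 0.1905 0.0927] yaw_y 175.87 tz [-0.0022 -0.0011 -1.    ] j [ 0.6491  0.0877 -0.1181 -0.0005 -1.3674 -0.7211] grip 0.239 F [-0.0612 -0.0716 -1.4194] M [0.0305 0.009  0.0441]
[-0.0003 -0.0626 -0.0645] [ 0.0043 -0.0027 -0.0645]
```

View pics/w12.png

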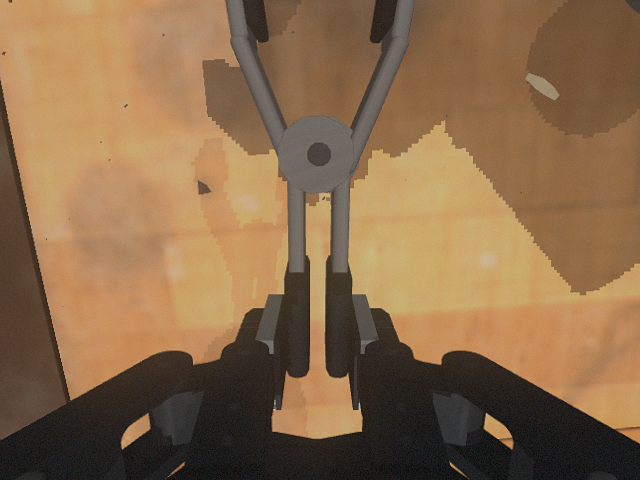

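View pics/s12.png

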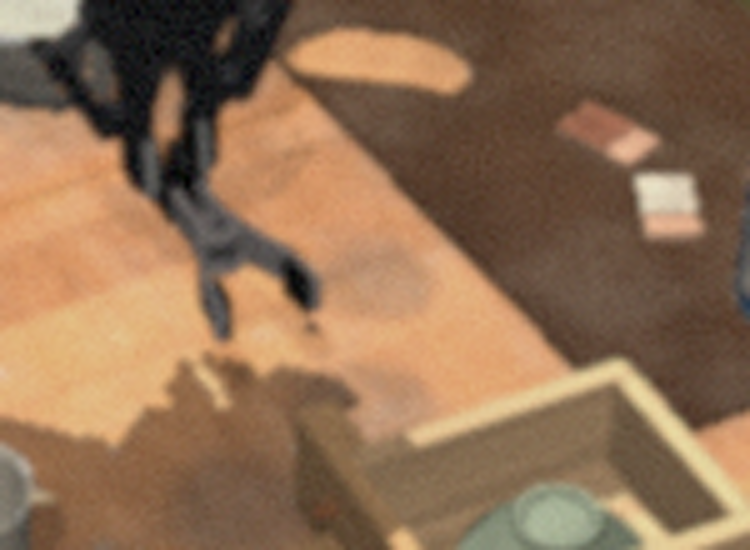

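arm_command:
  motion:
    - [0.004, 0, -0.02, 0]
    - [0, 0, -0.02, 0]
    - [0, 0, -0.0145, 0]
    - [0, 0, -0.01, 0]
    - [0, 0, 0, 0]

```text
clock: 14.5
eef_pos: [0.5796, 0.1904, 0.0279]
orientation: [-0.001, -0.68, 0.733, 0.0]
ft_force: [-0.3, -0.1, -0.9]
grip_width: 0.239
```

arm_command:
  motion:
    - [-0.001, -0.01, 0, 0]
    - [-0.001, -0.01, 0, 0]
    - [0, 0, 0, 0]
    - [0, 0, 0, 0]

```text
clock: 14.9
eef_pos: [0.5789, 0.1705, 0.0305]
orientation: [0.001, -0.68, 0.733, -0.0]
ft_force: [-0.6, 0.1, -1.7]
grip_width: 0.238
```

```bash
python3 -c "
from st import *
cam('top')
o=st()
c=cam('wrist','w13');s=cam('scene'); crop(s,'s13',260,140,400,240,5)
e=o['eef_pos']; f=[.5601,-.0599,-.077]
print(pose(f,[(.001,.1885,.0282)])[0]-e)"
```

```text
t 14.95 eef [0.5788 0.1707 0.0303] yaw_y 175.68 tz [ 0.0008  0.0006 -1.    ] j [ 0.6185  0.1177 -0.2032 -0.     -1.2489 -0.6938] grip 0.234 F [ 1.4585  0.7036 -1.796 ] M [ 0.086  -0.0241  0.0097]
[-0.0032 -0.0427 -0.0021]
```

View pics/w13.png

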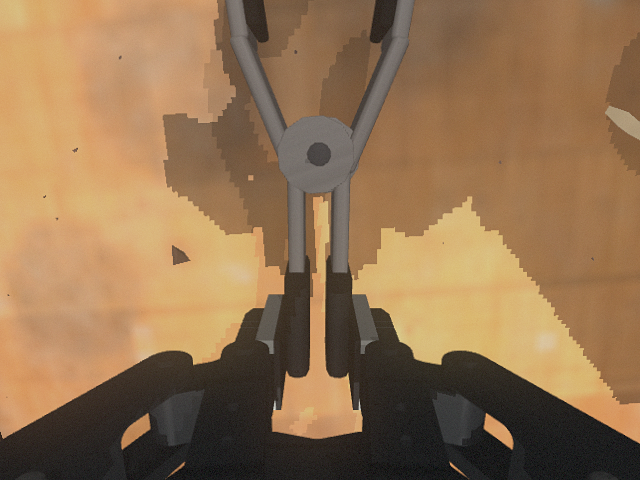

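View pics/s13.png

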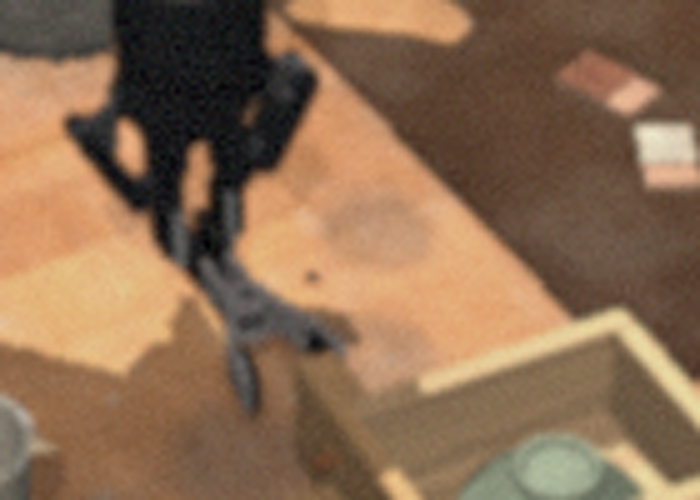

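arm_command:
  motion:
    - [-0.001, -0.01, -0.001, 0]
    - [-0.0006, -0.008, -0.001, 0]
    - [0, 0, 0, 0]
    - [0, 0, 0, 0]

```text
clock: 15.45
eef_pos: [0.5769, 0.1524, 0.0276]
orientation: [-0.0, -0.68, 0.733, 0.0]
ft_force: [-0.1, 0.8, -1.3]
grip_width: 0.239
```

```bash
python3 -c "
from st import *
o=st()
c=cam('wrist','w14');s=cam('scene'); crop(s,'s14',280,150,400,240,6)
e=o['eef_pos']; f=[.5601,-.0599,-.077]
print(pose(f,[(.001,.1885,.0282)])[0]-e)"
```

```text
t 15.45 eef [0.5769 0.1524 0.0276] yaw_y 175.67 tz [-0.0001 -0.     -1.    ] j [ 0.5938  0.1036 -0.2236 -0.     -1.2437 -0.6694] grip 0.239 F [-0.0719  0.7521 -1.2755] M [ 0.0668 -0.0204  0.0172]
[-0.0013 -0.0245  0.0006]
```

View pics/w14.png

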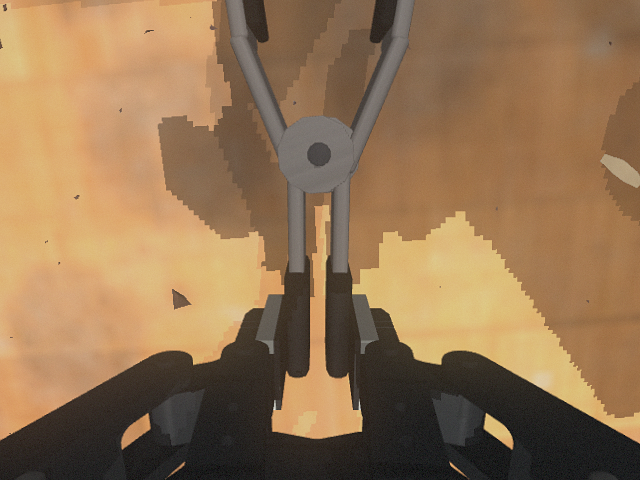

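View pics/s14.png

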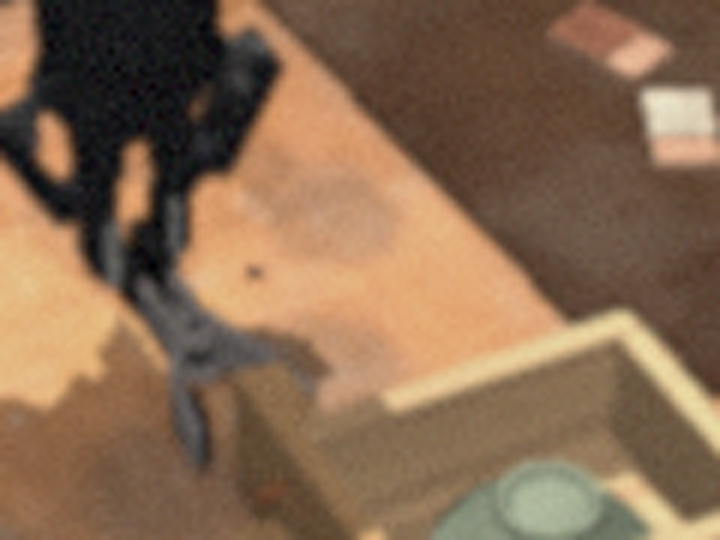

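arm_command:
  motion:
    - [-0.0004, -0.006, 0, 0]
    - [-0.0004, -0.006, 0, 0]
    - [-0.0003, -0.005, 0, 0]
    - [0, 0, 0, 0]
    - [0, 0, 0, 0]

```text
clock: 16.05
eef_pos: [0.5759, 0.1356, 0.0277]
orientation: [0.0, -0.68, 0.733, 0.0]
ft_force: [-0.5, -0.2, -1.4]
grip_width: 0.241
```

arm_command:
  motion:
    - [-0.0002, -0.004, 0, 0]
    - [0, -0.003, 0, 0]
    - [0, 0, 0, 0]
    - [0, 0, 0, 0]

```text
clock: 16.45
eef_pos: [0.5757, 0.1287, 0.0277]
orientation: [-0.0, -0.68, 0.733, 0.0]
ft_force: [-0.2, 0.4, -0.6]
grip_width: 0.24
```

```bash
python3 -c "
from st import *
o=st()
c=cam('wrist','w15');s=cam('scene'); crop(s,'s15',280,150,400,240,6);t=cam('top');crop(t,'t15',230,170,400,290,4)
e=o['eef_pos']; f=[.5601,-.0599,-.077]
print(pose(f,[(.001,.1885,.0282)])[0]-e)"
```

```text
t 16.45 eef [0.5757 0.1287 0.0277] yaw_y 175.69 tz [-0.  0. -1.] j [ 0.5596  0.0858 -0.2426 -0.     -1.2424 -0.6347] grip 0.24 F [-0.2061  0.4323 -0.5737] M [ 0.0535 -0.0343  0.0041]
[-0.0001 -0.0008  0.0005]
```

View pics/w15.png

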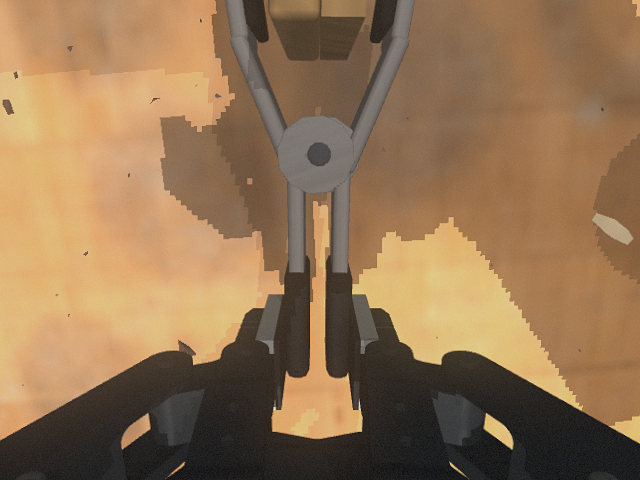

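View pics/s15.png

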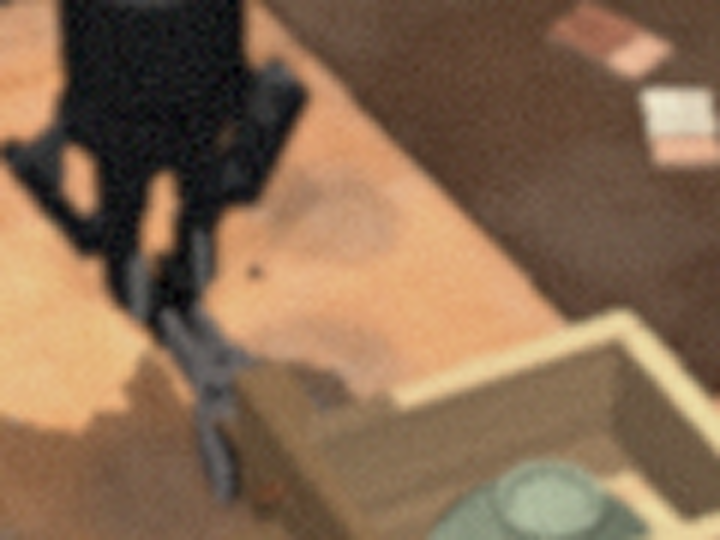

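View pics/t15.png

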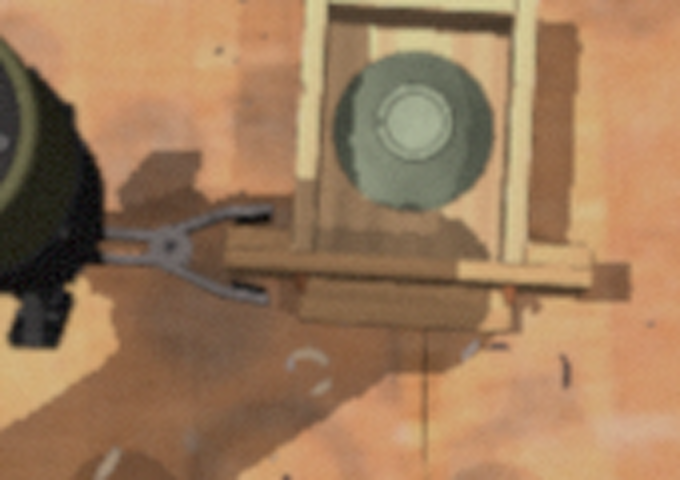

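arm_command:
  motion:
    - [0.001, -0.001, 0, 0]
    - [0, 0, 0, 0]
    - [0, 0, 0, 0]

```text
clock: 16.9
eef_pos: [0.5766, 0.1278, 0.0276]
orientation: [-0.0, -0.68, 0.733, 0.0]
ft_force: [0.2, 1.3, -1.8]
grip_width: 0.243
```

arm_command:
  motion:
    - [0, 0, 0, 0]
    - [0, 0, 0, 0]
    - [0, 0, 0, 0]
  claw: 0.034

```text
clock: 17.2
eef_pos: [0.5766, 0.1278, 0.0277]
orientation: [-0.0, -0.68, 0.733, 0.0]
ft_force: [-0.2, -0.3, -1.7]
grip_width: 0.401
```

```bash
python3 -c "
from st import *
o=st()
c=cam('wrist','w16');t=cam('top');crop(t,'t16',230,170,400,290,4)"
```

```text
t 17.2 eef [0.5766 0.1278 0.0277] yaw_y 175.71 tz [-0.0001 -0.     -1.    ] j [ 0.5573  0.0878 -0.2405 -0.     -1.2426 -0.6323] grip 0.401 F [-0.1707 -0.3421 -1.7167] M [ 0.052   0.0661 -0.005 ]
```

View pics/w16.png

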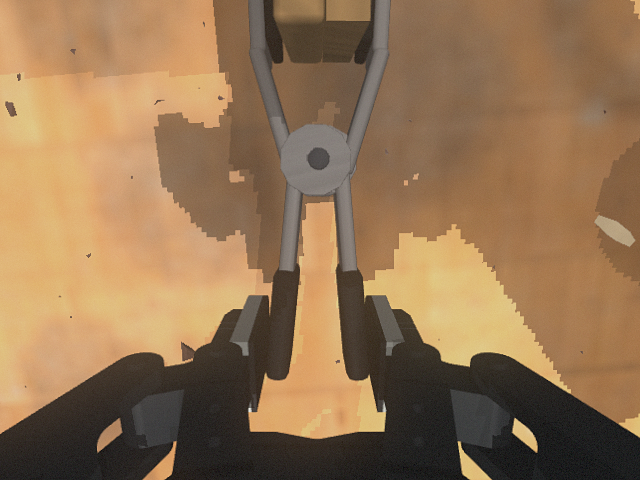

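View pics/t16.png

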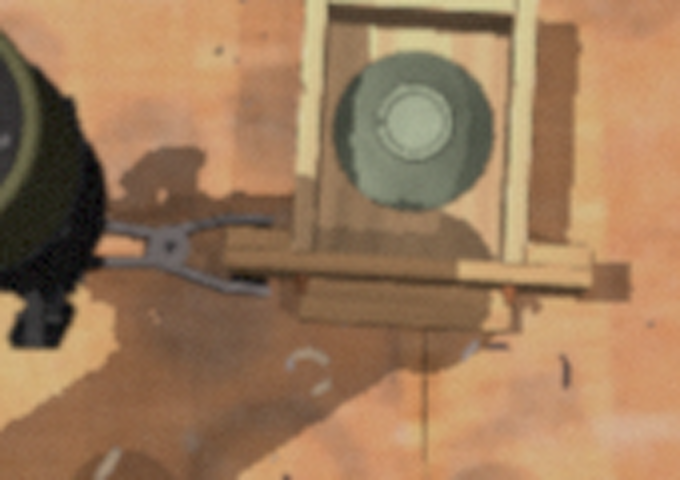

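arm_command:
  motion:
    - [0, 0, 0, 0]
    - [0, 0, 0, 0]
  claw: 0.042

```text
clock: 17.5
eef_pos: [0.5768, 0.1278, 0.0279]
orientation: [0.0, -0.68, 0.733, -0.0]
ft_force: [0.1, 0.7, 0.7]
grip_width: 0.491
```

arm_command:
  motion:
    - [0, 0, 0, 0]
    - [0, 0, 0, 0]
    - [0, 0, 0, 0]
  claw: 0.07

```text
clock: 17.8
eef_pos: [0.5767, 0.1278, 0.0278]
orientation: [0.0, -0.68, 0.733, -0.0]
ft_force: [0.4, -0.9, 0.1]
grip_width: 0.816
```

```bash
python3 -c "
from st import *
o=st()
c=cam('wrist','w17');t=cam('top');crop(t,'t17',230,170,400,290,4)"
```

```text
t 17.8 eef [0.5767 0.1278 0.0278] yaw_y 175.71 tz [ 0.0001  0.     -1.    ] j [ 0.5573  0.0877 -0.2404  0.     -1.2426 -0.6322] grip 0.816 F [ 0.4032 -0.8833  0.0688] M [0.0206 0.0326 0.0197]
```

View pics/w17.png

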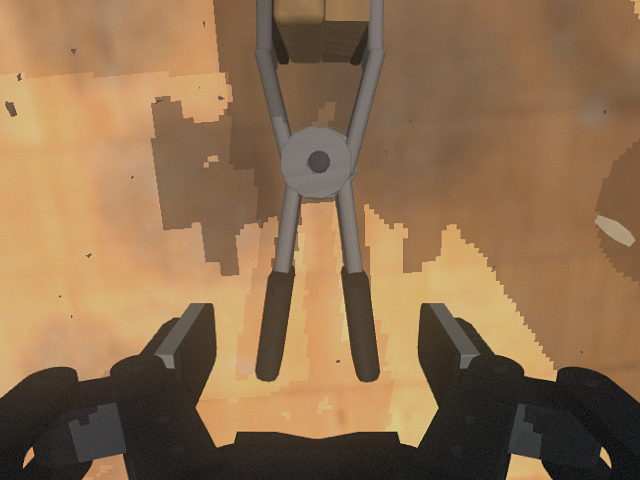

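View pics/t17.png

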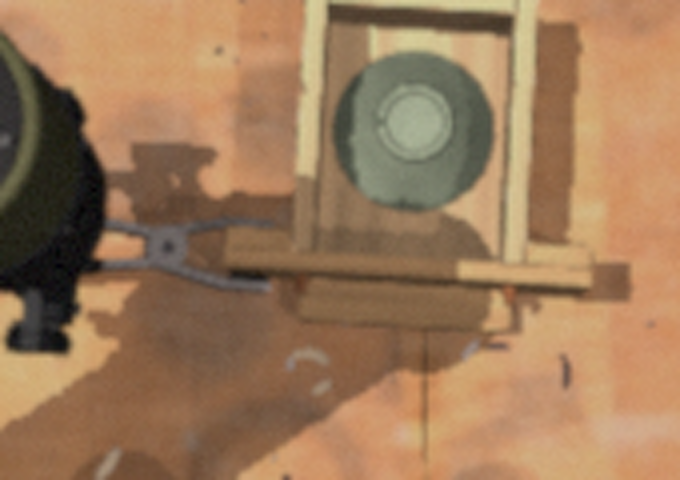

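arm_command:
  motion:
    - [0, 0, 0.02, 0]
    - [0, 0, 0.045, 0]
    - [0, 0, 0.05, 0]
    - [-0.01, -0.02, 0.01, 0]
  claw: 0.085

```text
clock: 18.3
eef_pos: [0.5695, 0.1091, 0.1598]
orientation: [0.004, -0.681, 0.733, -0.002]
ft_force: [0.8, -0.2, 1.9]
grip_width: 0.994
```

```bash
python3 -c "
from st import *
o=st()
c=cam('wrist','w18'); T=np.array(c['world_to_cam']); print('cam',-T[:3,:3].T@T[:3,3], 'off',-T[:3,:3].T@T[:3,3]-o['eef_pos'])
s=cam('scene'); crop(s,'s18',260,150,400,240,5); T=np.array(s['world_to_cam']); print('scenecam',-T[:3,:3].T@T[:3,3])
t=cam('top'); print(p2w(t,[(510,155),(505,405),(509,250)],0))"
```

```text
t 18.3 eef [0.5695 0.1091 0.1598] yaw_y 175.8 tz [ 0.0096  0.0024 -1.    ] j [ 0.5368 -0.0187 -0.1054  0.0029 -1.4747 -0.6103] grip 0.994 F [ 0.761  -0.1831  1.8992] M [-0.0596 -0.0071 -0.0194]
cam [0.5641 0.0432 0.3031] off [-0.0054 -0.0659  0.1433]
scenecam [ 0.0847 -0.7694  0.9001]
[[ 0.7402 -0.4789  0.    ]
 [ 0.1767 -0.4338  0.    ]
 [ 0.5196 -0.4642  0.    ]]
```

View pics/s18.png

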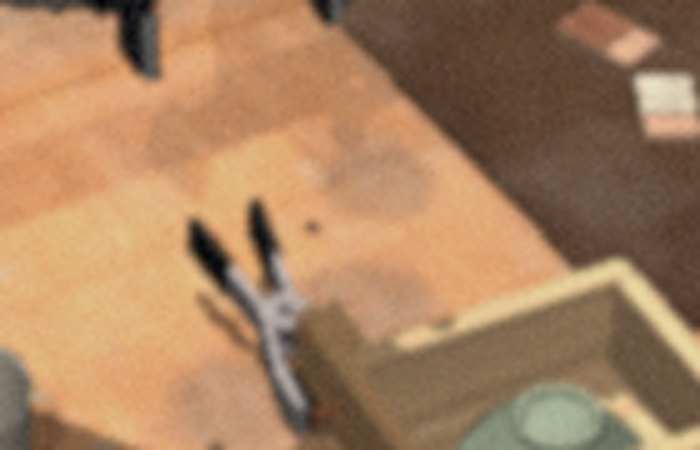

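View pics/w18.png

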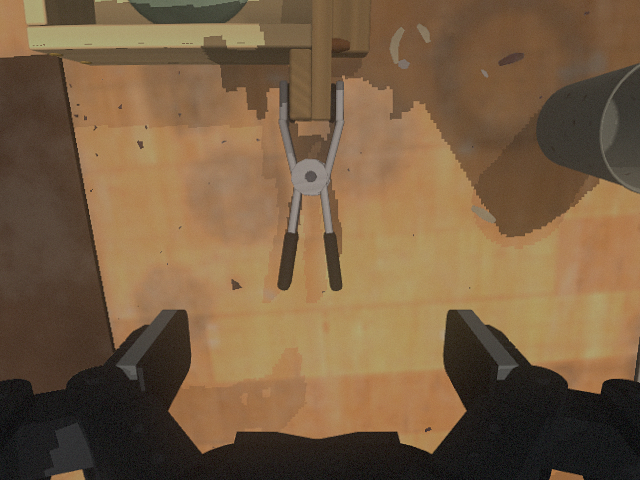

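arm_command:
  motion:
    - [-0.011, -0.042, 0, -0.07]
    - [-0.011, -0.042, 0, -0.07]
    - [-0.011, -0.042, 0, -0.07]
    - [-0.011, -0.042, 0, -0.07]
    - [-0.011, -0.042, 0, -0.07]

```text
clock: 18.95
eef_pos: [0.5106, -0.1033, 0.151]
orientation: [-0.001, -0.541, 0.841, 0.001]
ft_force: [0.2, -0.3, -0.1]
grip_width: 0.999
```

arm_command:
  motion:
    - [-0.011, -0.042, 0, -0.07]
    - [-0.011, -0.042, 0, -0.07]
    - [-0.011, -0.042, 0, -0.07]
    - [-0.011, -0.042, 0, -0.07]
    - [-0.011, -0.042, 0, -0.07]

```text
clock: 19.45
eef_pos: [0.4558, -0.3133, 0.1509]
orientation: [-0.001, -0.386, 0.922, 0.001]
ft_force: [1.1, 0.5, 0.6]
grip_width: 0.992
```

arm_command:
  motion:
    - [-0.01, -0.03, 0, -0.065]
    - [0, 0, 0, 0]
    - [0, 0, 0, 0]

```text
clock: 19.75
eef_pos: [0.4461, -0.3422, 0.1508]
orientation: [-0.001, -0.357, 0.934, 0.001]
ft_force: [0.0, 1.4, 0.5]
grip_width: 1.001
```

```bash
python3 -c "
from st import *
o=st()
c=cam('wrist','w19'); print(w2p(c,[o['eef_pos']])); t=cam('top','t19')"
```

```text
t 19.75 eef [ 0.4461 -0.3422  0.1508] yaw_y 131.81 tz [-0.0026  0.0015 -1.    ] j [-0.2978 -0.0517 -0.1526 -0.0006 -1.4728 -0.5431] grip 1.001 F [0.0228 1.422  0.5151] M [-0.0079 -0.0312  0.0118]
[[317.0488 315.0201]]
```

View pics/w19.png

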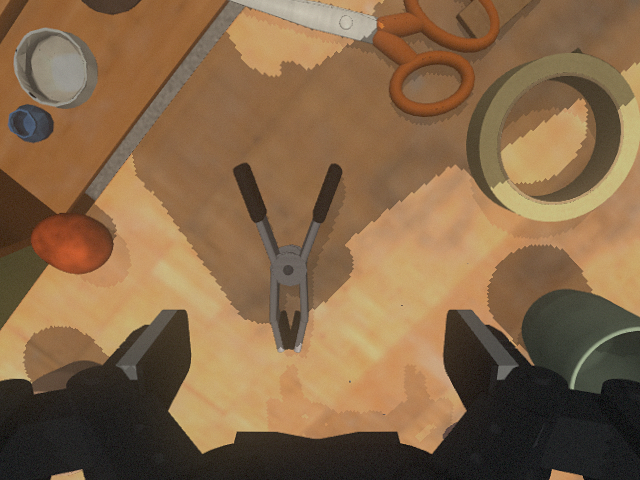

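View pics/t19.png

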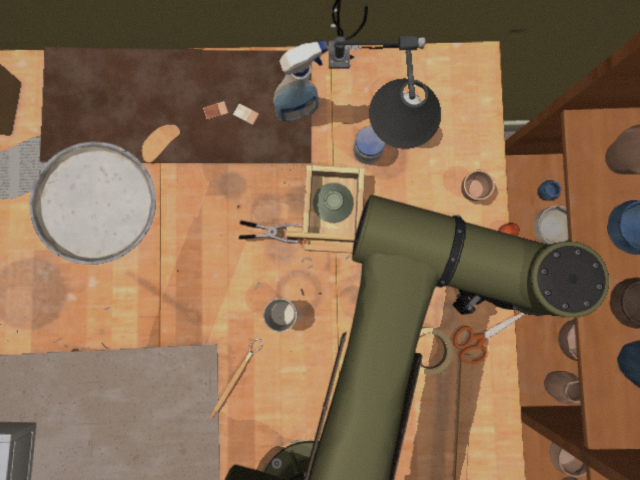

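```bash
python3 -c "
from st import *
o=st()
c=cam('wrist'); w=p2w(c,[(289,269),(290,350),(240,165),(336,167)],.024);print(w)
pin=w[0];tip=w[1];hm=(w[2]+w[3])/2
d=tip-hm;print('axis',np.rad2deg(np.arctan2(d[1],d[0])), np.linalg.norm(tip-pin),np.linalg.norm(hm-pin),np.linalg.norm(w[2]-w[3]))
d/=np.linalg.norm(d);g=pin-.0555*d;print('grip tgt',g,'delta',g-o['eef_pos'])
print('edge', p2w(c,[(240,0),(150,110),(65,210)],0.0))
"
```

```text
t 19.85 eef [ 0.4468 -0.3414  0.1517] yaw_y 131.94 tz [-0.0013  0.0008 -1.    ] j [-0.2957 -0.0531 -0.1525 -0.0004 -1.473  -0.5431] grip 0.998 F [ 0.3771  0.2933 -0.3384] M [ 0.0289 -0.0026 -0.0098]
[[ 0.4777 -0.3383  0.024 ]
 [ 0.5224 -0.2985  0.024 ]
 [ 0.4466 -0.4058  0.024 ]
 [ 0.4076 -0.3604  0.024 ]]
axis 41.56566560632869 0.059843143724880636 0.06754225778383835 0.059854636390882024
grip tgt [ 0.4361 -0.3751  0.024 ] delta [-0.0107 -0.0337 -0.1277]
edge [[ 0.3721 -0.4728  0.    ]
 [ 0.4628 -0.4751  0.    ]
 [ 0.5576 -0.4805  0.    ]]
```

arm_command:
  motion:
    - [-0.0055, -0.017, 0, 0]
    - [-0.005, -0.0165, -0.01, 0]
    - [0, 0, -0.04, 0]
    - [0, 0, -0.04, 0]
    - [0, 0, -0.03, 0]

```text
clock: 20.4
eef_pos: [0.4358, -0.3741, 0.03]
orientation: [-0.0, -0.358, 0.934, 0.001]
ft_force: [0.5, 0.5, 0.2]
grip_width: 1.0
```

arm_command:
  motion:
    - [0, 0, -0.015, 0]
    - [0, 0, -0.01, 0]
    - [0, 0, 0, 0]
    - [0, 0, 0, 0]

```text
clock: 20.8
eef_pos: [0.4372, -0.376, 0.0094]
orientation: [0.001, -0.358, 0.934, -0.001]
ft_force: [0.4, -0.2, -0.2]
grip_width: 0.996
```

```bash
python3 -c "
from st import *
o=st()
c=cam('wrist','w20')"
```

```text
t 20.8 eef [ 0.4372 -0.376   0.0094] yaw_y 131.91 tz [ 0.0018 -0.0014 -1.    ] j [-0.3622  0.0656 -0.2996  0.0007 -1.2034 -0.4773] grip 0.996 F [ 0.4314 -0.1782 -0.2159] M [-0.0242 -0.0652 -0.0086]
```

View pics/w20.png

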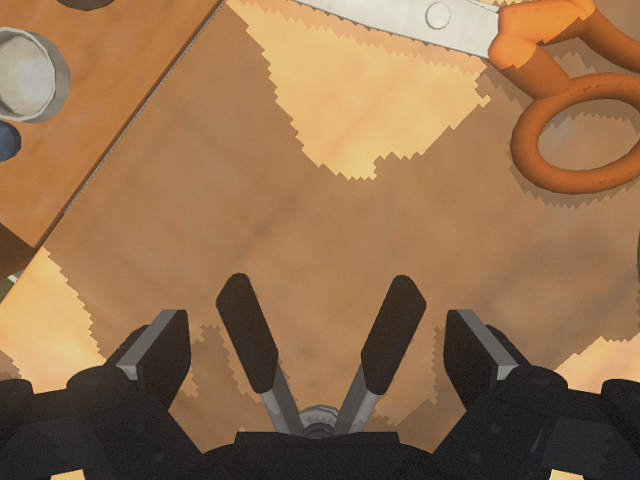

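arm_command:
  motion:
    - [0, 0, -0.0035, 0]
    - [0, 0, 0, 0]
    - [0, 0, 0, 0]
    - [0, 0, 0, 0]
    - [0, 0, 0, 0]
  claw: 0.015
  squeeze: 40

```text
clock: 21.35
eef_pos: [0.4386, -0.3783, 0.0097]
orientation: [0.002, -0.358, 0.934, -0.004]
ft_force: [-2.2, 0.4, 17.1]
grip_width: 0.24
```

arm_command:
  motion:
    - [0, 0, 0, 0]
    - [0, 0, 0, 0]
    - [0, 0, 0, 0]

```text
clock: 21.65
eef_pos: [0.4386, -0.3783, 0.0097]
orientation: [0.002, -0.358, 0.934, -0.004]
ft_force: [-2.5, -0.0, 15.8]
grip_width: 0.243
```

```bash
python3 -c "
from st import *
o=st()
c=cam('wrist','w21')"
```

```text
t 21.65 eef [ 0.4386 -0.3783  0.0097] yaw_y 131.93 tz [ 0.006  -0.0063 -1.    ] j [-0.3632  0.0661 -0.2996  0.004  -1.1973 -0.4772] grip 0.243 F [-2.4855 -0.0024 15.7693] M [ 0.0993  0.674  -0.0058]
```

View pics/w21.png

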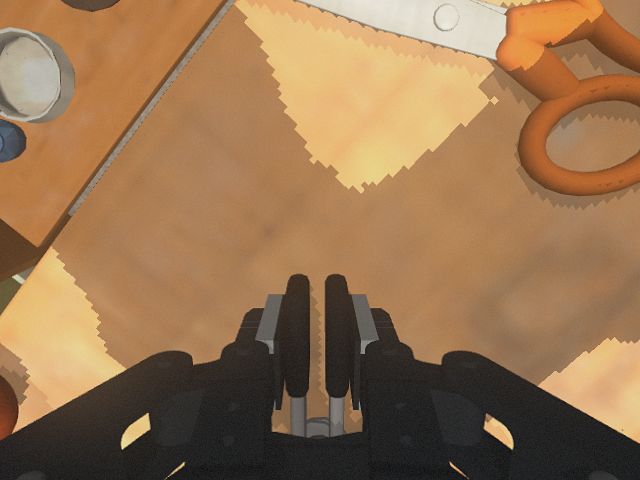

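arm_command:
  motion:
    - [0, 0, 0.01, 0]
    - [0, 0, 0.02, 0]
    - [0, 0, 0.03, 0]
    - [0, 0, 0.025, 0]
    - [0, 0, 0, 0]

```text
clock: 22.2
eef_pos: [0.4378, -0.3769, 0.0938]
orientation: [0.002, -0.357, 0.934, -0.003]
ft_force: [0.3, 0.0, -0.5]
grip_width: 0.24
```

arm_command:
  motion:
    - [0.02, 0.013, 0, 0.13]
    - [0.02, 0.013, 0, 0.13]
    - [0.02, 0.013, 0, 0.13]
    - [0.02, 0.013, 0, 0.13]
    - [0.02, 0.013, 0, 0.13]

```text
clock: 22.7
eef_pos: [0.5363, -0.3098, 0.0879]
orientation: [-0.0, -0.639, 0.769, 0.001]
ft_force: [0.3, -0.5, -1.7]
grip_width: 0.239
```

arm_command:
  motion:
    - [0.002, 0.003, 0, 0.113]
    - [0, 0, 0, 0]
    - [0, 0, 0, 0]
    - [0, 0, 0, 0]

```text
clock: 23.1
eef_pos: [0.5376, -0.308, 0.0888]
orientation: [-0.0, -0.678, 0.735, 0.0]
ft_force: [-0.1, -0.6, -0.9]
grip_width: 0.238
```

```bash
python3 -c "
from st import *
o=st()
c=cam('wrist','w22');s=cam('scene'); crop(s,'s22',300,180,460,300,5);t=cam('top');crop(t,'t22',330,170,500,290,4)
e=o['eef_pos']; th=np.deg2rad(175.7-90); d=np.array([np.cos(th),np.sin(th),0])
for row in (375,377): 
  for z in (.0105,.013,.016):
    w=p2w(c,[(318,row),(318,275)],e[2]+z); print(row,z,(w-e)@d)
"
```

```text
t 23.1 eef [ 0.5376 -0.308   0.0888] yaw_y 175.43 tz [-0.0006  0.0002 -1.    ] j [-0.1976  0.1217 -0.0887 -0.0001 -1.361   0.1178] grip 0.238 F [-0.1086 -0.6354 -0.8978] M [-0.0835  0.0179  0.0241]
375 0.0105 [ 0.0178 -0.0193]
375 0.013 [ 0.0162 -0.0202]
375 0.016 [ 0.0143 -0.0212]
377 0.0105 [ 0.0186 -0.0193]
377 0.013 [ 0.017  -0.0202]
377 0.016 [ 0.0151 -0.0212]
```

View pics/w22.png

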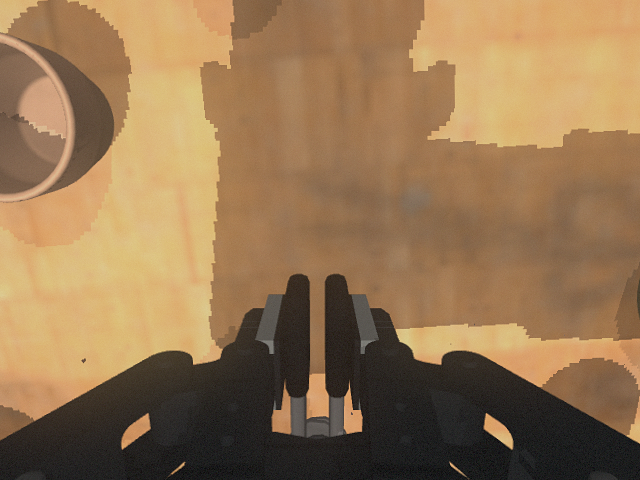

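View pics/s22.png

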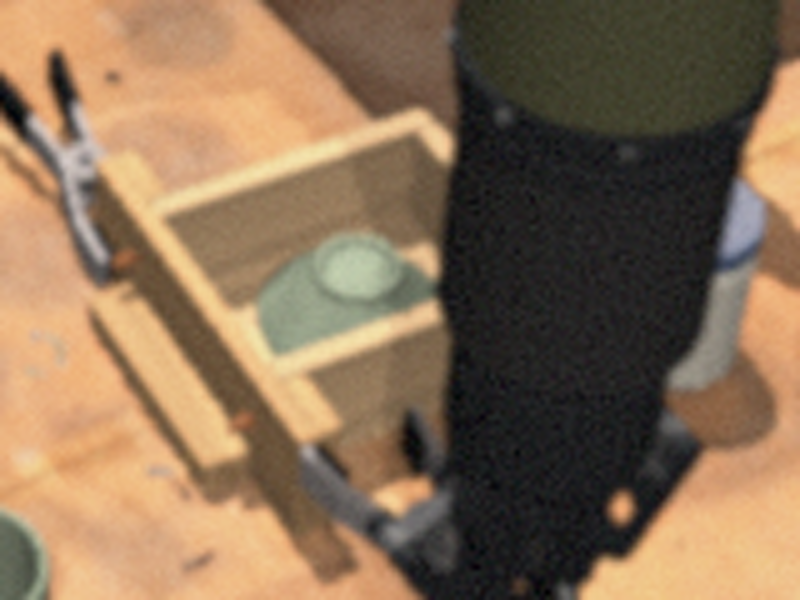

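View pics/t22.png

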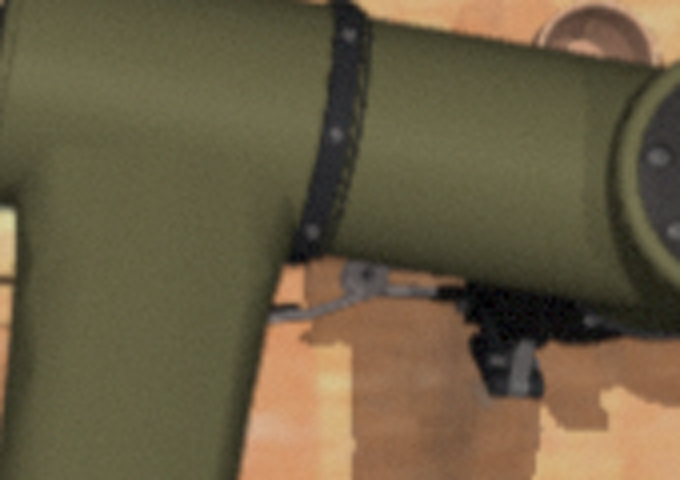

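```bash
python3 -c "
from st import *
o=st(); e=o['eef_pos']
t=cam('top'); w=p2w(t,[(364/4+330,277/4+170)],e[2]-.0097+.026)[0]
th=np.deg2rad(175.43-90); d=np.array([np.cos(th),np.sin(th),0]); n=np.array([-d[1],d[0],0])
print('pin',w,'ahead',(w-e)@d,'lat',(w-e)@n)
f=[.5601,-.0599,-.077]
for D in (.053,.055): print(pose(f,[(.001,-.130-D,.0287),(.001,-.19-D,.0287)])-e)
"
```

```text
t 23.25 eef [ 0.5378 -0.308   0.0892] yaw_y 175.49 tz [-0.0001  0.     -1.    ] j [-0.1976  0.1215 -0.0883  0.     -1.361   0.1189] grip 0.238 F [-0.2209  0.9125 -1.0699] M [-0.0162  0.0401 -0.0427]
pin [ 0.54   -0.2455  0.1055] ahead 0.06251560007077607 lat 0.00276668673596602
[[ 0.0093  0.0656 -0.0605]
 [ 0.0046  0.0058 -0.0605]]
[[ 0.0091  0.0636 -0.0605]
 [ 0.0045  0.0038 -0.0605]]
```

arm_command:
  motion:
    - [0.004, -0.002, -0.02, 0]
    - [0, 0, -0.02, 0]
    - [0, 0, -0.0145, 0]
    - [0, 0, -0.006, 0]
    - [0, 0, 0, 0]

```text
clock: 23.8
eef_pos: [0.5416, -0.3097, 0.0279]
orientation: [-0.001, -0.679, 0.734, 0.001]
ft_force: [0.1, -0.5, -1.7]
grip_width: 0.238
```

arm_command:
  motion:
    - [0.0008, 0.01, 0, 0]
    - [0.0008, 0.01, 0, 0]
    - [0, 0.004, 0, 0]
    - [0, 0, 0, 0]
    - [0, 0, 0, 0]

```text
clock: 24.3
eef_pos: [0.544, -0.2855, 0.0291]
orientation: [0.0, -0.68, 0.734, -0.0]
ft_force: [-0.4, -0.5, -0.9]
grip_width: 0.242
```

```bash
python3 -c "
from st import *
o=st(); e=o['eef_pos']
s=cam('scene'); crop(s,'s23',330,210,460,310,6);t=cam('top');crop(t,'t23',340,190,470,290,6)
f=[.5601,-.0599,-.077]
print(pose(f,[(.001,-.1915,.0287)])-e)
"
```

```text
t 24.3 eef [ 0.544  -0.2855  0.0291] yaw_y 175.62 tz [ 0.0005 -0.0003 -1.    ] j [-0.1577  0.1468 -0.1735  0.0002 -1.2499  0.0812] grip 0.242 F [-0.4356 -0.4559 -0.8533] M [-0.107  -0.0023 -0.0155]
[[ 0.0024  0.0346 -0.0004]]
```

View pics/s23.png

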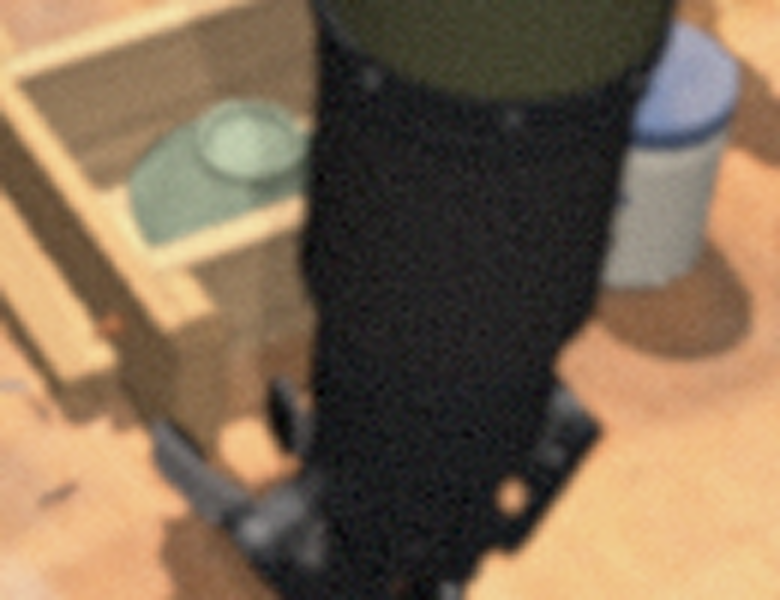

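View pics/t23.png

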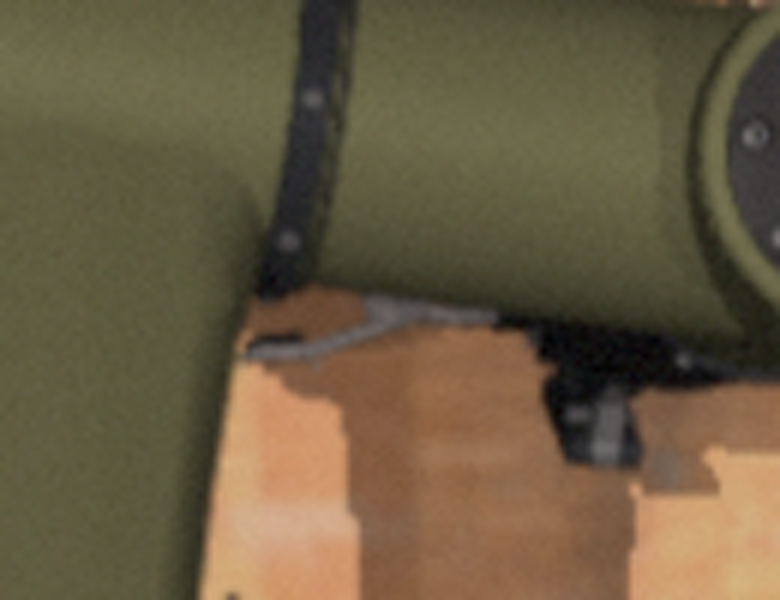

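```bash
python3 -c "
from st import *
o=st(); e=o['eef_pos']
t=cam('top'); s=cam('scene')
f=np.array([.5601,-.0599,-.077]);cs,sn=np.cos(f[2]),np.sin(f[2])
def inf(w): d=w[:2]-f[:2]; return cs*d[0]+sn*d[1],-sn*d[0]+cs*d[1]
print('tcp',inf(e))
print('tip outer', inf(p2w(t,[(247/6+340,355/6+190)],.045)[0]))
print('scene tip', inf(p2w(s,[(157/6+330,425/6+210)],.045)[0]), 'back pad top', inf(p2w(s,[(283/6+330,382/6+210)],.044)[0]))
"
```

```text
t 24.4 eef [ 0.5438 -0.2858  0.0288] yaw_y 175.59 tz [ 0.     -0.0001 -1.    ] j [-0.1582  0.1473 -0.1735  0.0001 -1.2499  0.0812] grip 0.24 F [ 0.3887  0.7929 -1.5732] M [-0.0751 -0.0419 -0.0215]
tcp (np.float64(0.0010841824829839024), np.float64(-0.22644924152885026))
tip outer (np.float64(-0.026138238371192377), np.float64(-0.11062597219175517))
scene tip (np.float64(-0.024349670290735263), np.float64(-0.11534240174731782)) back pad top (np.float64(0.026582109220992002), np.float64(-0.11701548714653981))
```

arm_command:
  motion:
    - [0.0007, 0.009, 0, 0]
    - [0.0006, 0.008, 0, 0]
    - [0, 0, 0, 0]
    - [0, 0, 0, 0]

```text
clock: 24.9
eef_pos: [0.5452, -0.2683, 0.0287]
orientation: [-0.0, -0.68, 0.734, -0.0]
ft_force: [-0.1, -0.2, -0.5]
grip_width: 0.24
```

arm_command:
  motion:
    - [0.0005, 0.007, 0, 0]
    - [0.0005, 0.006, 0, 0]
    - [0.0004, 0.005, 0, 0]
    - [0, 0, 0, 0]
    - [0, 0, 0, 0]

```text
clock: 25.4
eef_pos: [0.5465, -0.2505, 0.0287]
orientation: [-0.0, -0.68, 0.734, -0.0]
ft_force: [-0.1, 0.2, -0.7]
grip_width: 0.245
```

```bash
python3 -c "
from st import *
o=st(); e=o['eef_pos']
s=cam('scene'); crop(s,'s24',330,200,460,300,6);t=cam('top');crop(t,'t24',340,190,470,290,6)
f=np.array([.5601,-.0599,-.077]);cs,sn=np.cos(f[2]),np.sin(f[2])
def inf(w): d=w[:2]-f[:2]; return cs*d[0]+sn*d[1],-sn*d[0]+cs*d[1]
print('tcp',inf(e))
"
```

```text
t 25.4 eef [ 0.5465 -0.2505  0.0287] yaw_y 175.61 tz [ 0.     -0.0001 -1.    ] j [-0.0968  0.114  -0.2103  0.0001 -1.2465  0.0202] grip 0.245 F [-0.0711  0.2278 -0.7338] M [-0.05   -0.0279  0.0514]
tcp (np.float64(0.001111605473269257), np.float64(-0.19112741101224248))
```

View pics/s24.png

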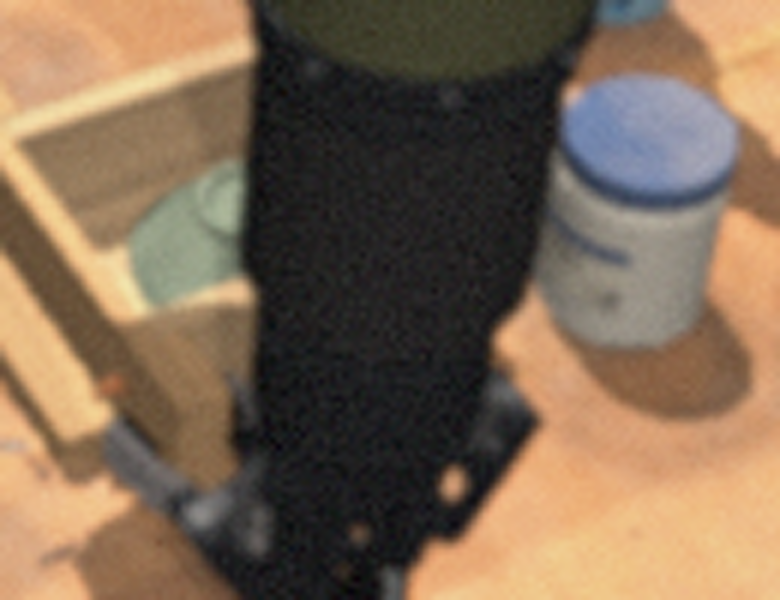

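View pics/t24.png

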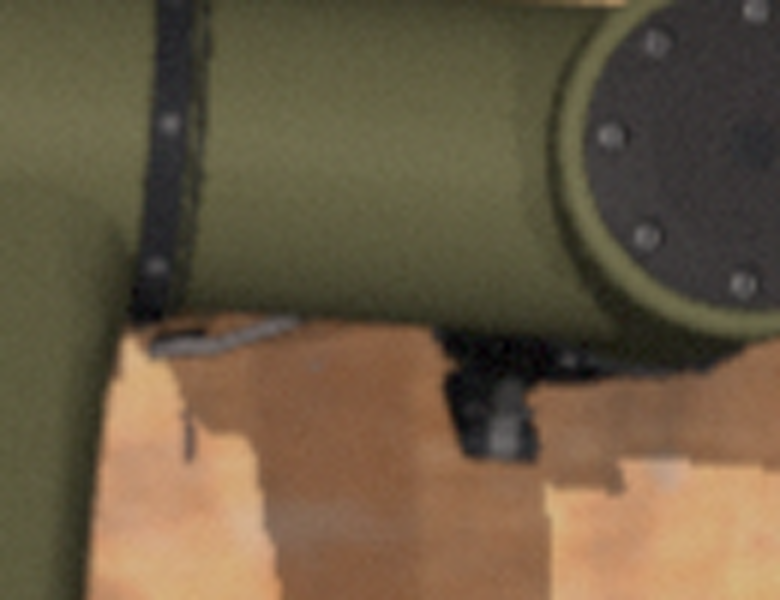

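```bash
python3 -c "
from st import *
t=cam('top'); s=cam('scene')
f=np.array([.5601,-.0599,-.077]);cs,sn=np.cos(f[2]),np.sin(f[2])
def inf(w): d=w[:2]-f[:2]; return cs*d[0]+sn*d[1],-sn*d[0]+cs*d[1]
print('tip top', inf(p2w(t,[(151/6+340,350/6+190)],.045)[0]))
print('scene tip', inf(p2w(s,[(110/6+330,425/6+200)],.045)[0]), 'back pad', inf(p2w(s,[(233/6+330,378/6+200)],.044)[0]))
"
```

```text
tip top (np.float64(-0.026132367429642797), np.float64(-0.07529286020243861))
scene tip (np.float64(-0.025603280131314667), np.float64(-0.08281467451947296)) back pad (np.float64(0.026260119198898948), np.float64(-0.08186202200234978))
```

arm_command:
  motion:
    - [0.0003, 0.004, 0, 0]
    - [0, 0, 0, 0]
    - [0, 0, 0, 0]

```text
clock: 25.9
eef_pos: [0.5468, -0.2466, 0.0287]
orientation: [-0.0, -0.679, 0.734, -0.0]
ft_force: [0.5, -0.1, -1.0]
grip_width: 0.239
```

arm_command:
  motion:
    - [0, 0, 0, 0]
    - [0, 0, 0, 0]
    - [0, 0, 0, 0]
  claw: 0.034

```text
clock: 26.2
eef_pos: [0.5468, -0.2468, 0.0288]
orientation: [-0.0, -0.679, 0.734, -0.0]
ft_force: [0.3, 0.4, -0.7]
grip_width: 0.399
```

arm_command:
  motion:
    - [0, 0, 0, 0]
    - [0, 0, 0, 0]
  claw: 0.042

```text
clock: 26.4
eef_pos: [0.5468, -0.2467, 0.0288]
orientation: [-0.0, -0.679, 0.734, -0.0]
ft_force: [-1.1, -0.4, 0.1]
grip_width: 0.493
```

```bash
python3 -c "
from st import *
o=st(); c=cam('wrist','w25')
s=cam('scene'); crop(s,'s25',330,200,460,300,6)
"
```

```text
t 26.4 eef [ 0.5468 -0.2467  0.0288] yaw_y 175.59 tz [-0.     -0.0001 -1.    ] j [-0.0901  0.1105 -0.2139  0.0001 -1.2463  0.0131] grip 0.493 F [-1.1406 -0.4136  0.069 ] M [0.0402 0.1235 0.0138]
```

View pics/w25.png

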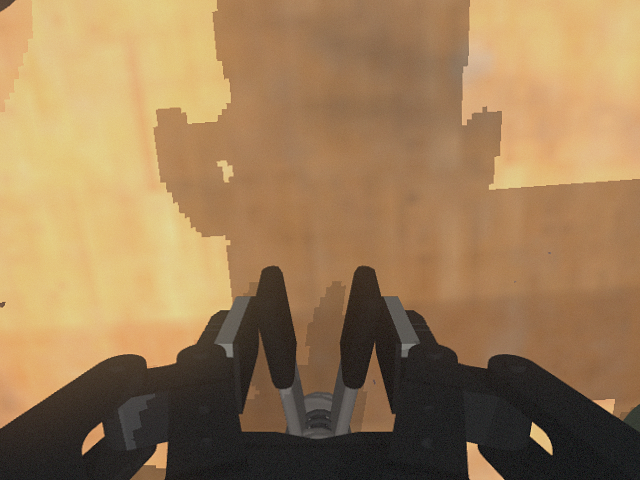

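View pics/s25.png

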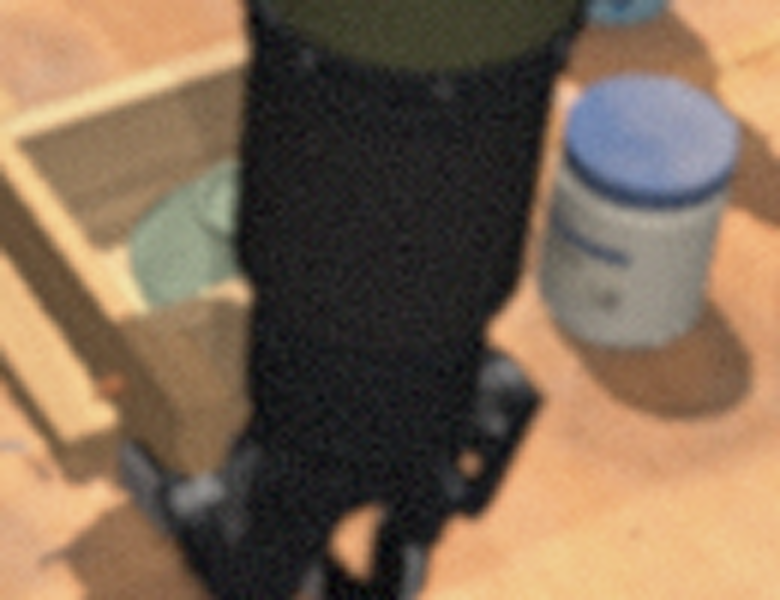

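The handles are already clear of the pads (gaps at about 255 and 380), so the clamp is holding by itself. I'll open wider, lift off and look.

arm_command:
  motion:
    - [0, 0, 0, 0]
    - [0, 0, 0, 0]
    - [0, 0, 0, 0]
  claw: 0.07

```text
clock: 26.8
eef_pos: [0.5468, -0.2467, 0.0288]
orientation: [0.0, -0.679, 0.734, -0.0]
ft_force: [-0.5, 0.1, 0.1]
grip_width: 0.823
```

arm_command:
  motion:
    - [0, 0, 0.02, 0]
    - [0, 0, 0.04, 0]
    - [0, 0, 0.05, 0]
    - [0, 0, 0.05, 0]
    - [-0.02, -0.02, 0.04, 0]

```text
clock: 27.3
eef_pos: [0.5278, -0.2658, 0.2317]
orientation: [0.001, -0.68, 0.733, -0.001]
ft_force: [0.8, -1.2, 0.4]
grip_width: 0.822
```

arm_command:
  motion:
    - [-0.04, -0.02, 0.02, 0]
    - [-0.04, 0, 0, 0]
    - [-0.04, 0, 0, 0]
    - [-0.03, 0, 0, 0]
    - [0, 0, 0, 0]

```text
clock: 27.8
eef_pos: [0.3745, -0.2871, 0.2505]
orientation: [0.001, -0.679, 0.734, -0.002]
ft_force: [0.7, -0.6, 0.1]
grip_width: 0.819
```

```bash
python3 -c "
from st import *
o=st(); c=cam('wrist','w26')
s=cam('scene'); crop(s,'s26',280,160,440,280,5); t=cam('top'); crop(t,'t26',230,160,430,310,4)
"
```

```text
t 27.8 eef [ 0.3745 -0.2871  0.2505] yaw_y 175.51 tz [ 0.0034 -0.0014 -1.    ] j [-0.2242 -0.3053 -0.1929  0.0006 -1.6796  0.1459] grip 0.819 F [ 0.7257 -0.6452  0.0758] M [-0.0669 -0.0652  0.0041]
```

View pics/s26.png

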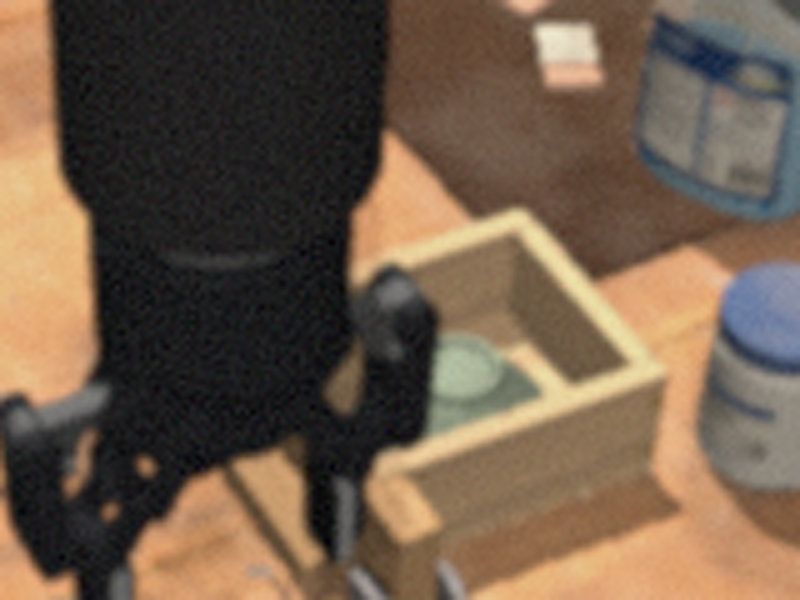

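View pics/t26.png

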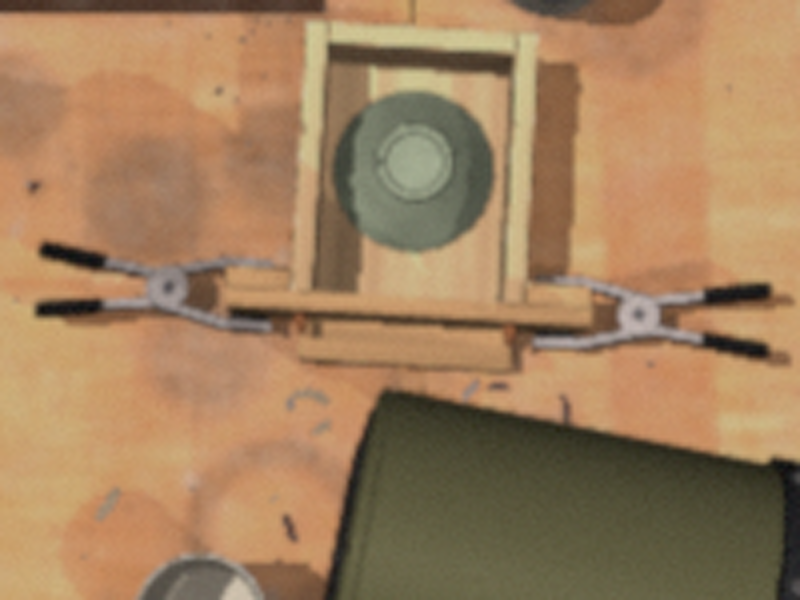

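arm_command:
  motion:
    - [0, 0.04, 0.01, 0]
    - [0, 0.045, 0, 0]
    - [0, 0.045, 0, 0]
    - [0, 0.045, 0, 0]
    - [0, 0.045, 0, 0]

```text
clock: 28.45
eef_pos: [0.3769, -0.0647, 0.2585]
orientation: [-0.0, -0.679, 0.734, 0.0]
ft_force: [1.3, 0.2, -0.1]
grip_width: 0.821
```

arm_command:
  motion:
    - [0, 0.045, 0, 0]
    - [0, 0.045, 0, 0]
    - [0, 0.045, 0, 0]
    - [0, 0.045, 0, 0]
    - [0, 0.045, 0, 0]

```text
clock: 28.95
eef_pos: [0.3765, 0.1611, 0.2586]
orientation: [-0.0, -0.68, 0.733, -0.0]
ft_force: [1.4, 0.3, 1.0]
grip_width: 0.824
```

```bash
python3 -c "
from st import *
o=st()
s=cam('scene','s27f'); crop(s,'s27',270,160,430,280,5); t=cam('top','t27f')
f=np.array([.5601,-.0599,-.077]);cs,sn=np.cos(f[2]),np.sin(f[2])
def inf(w): d=w[:2]-f[:2]; return np.round([cs*d[0]+sn*d[1],-sn*d[0]+cs*d[1]],4)
for n,p in (('pinL',(167,289)),('pinR',(638,317)),('Ltip front',(270,327)),('Rtip front',(533,345))): print(n,inf(p2w(t,[(p[0]/4+230,p[1]/4+160)],.045)[0]))
g=[.5601,-.0599,-.077]
draw(t,[(g,GATE,(255,0,0)),(g,FRAME,(0,0,255))],'t27',270,170,400,270,6)
"
```

```text
t 28.95 eef [0.3765 0.1611 0.2586] yaw_y 175.68 tz [-0.0002 -0.0002 -1.    ] j [ 0.9049 -0.4769 -0.3015 -0.     -1.7465 -0.9804] grip 0.824 F [1.4209 0.3028 1.004 ] M [-0.0224 -0.1542 -0.0003]
pinL [-0.0012  0.1328]
pinR [-0.0032 -0.1281]
Ltip front [-0.0193  0.0747]
Rtip front [-0.0217 -0.0709]
```

View pics/s27.png

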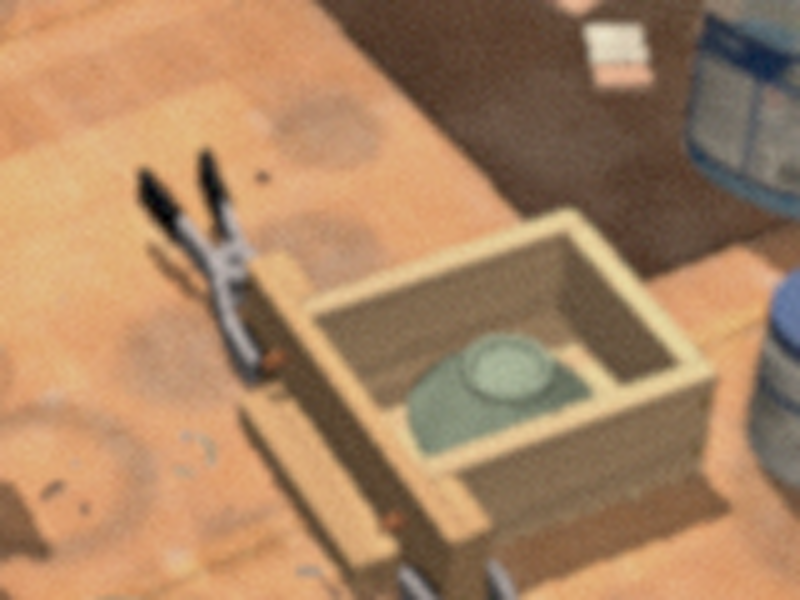

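View pics/t27.png

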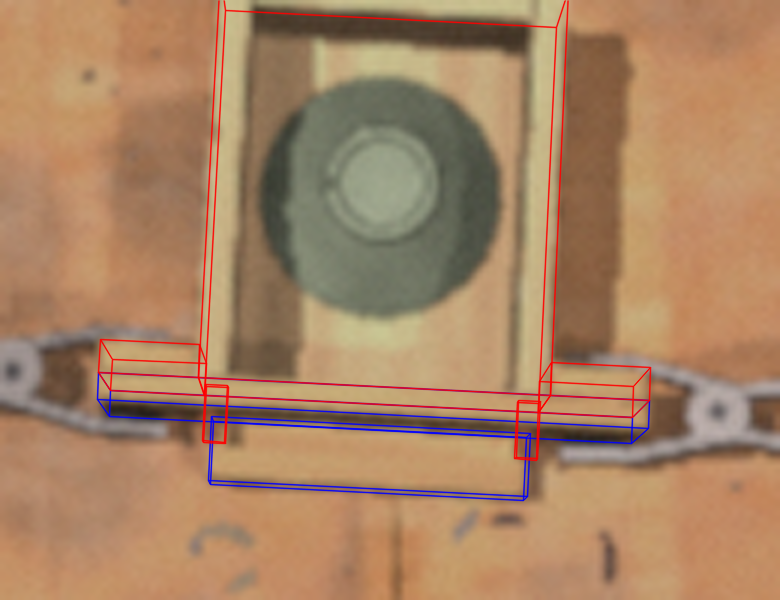

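View pics/t27f.png

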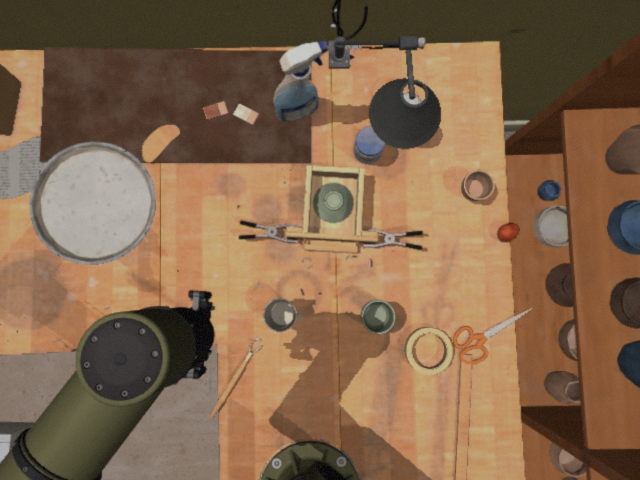

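```bash
python3 -c "
from st import *
s=cam('scene'); crop(s,'s28',320,230,420,310,7)"
```

```text
(no output)
```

View pics/s28.png

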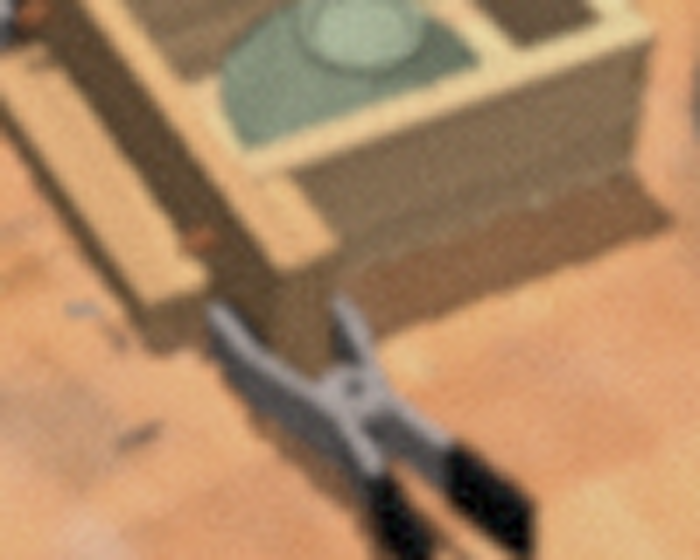

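Both clamps straddle the gate and ear, the gate is flush on its dowels, and the cups haven't moved. I'm handing in now.

```bash
python3 -c "
from workcell import env
print(env.hand_in())"
```

```text
the job is handed in; nothing more can be done
None
```

I stood the gate on the two dowels, flat against both ears with its batten outwards. Then I clipped one spring clamp onto the left end and the other onto the right. I handed in at about 29 s with the arm clear of everything; no verdict came back.

**Last checks:**
- **Gate:** in the top view it matches the home outline within about a pixel. When I pushed it in, contact with the ears came at about 4 N, and about 10 N at most.
- **Clamps:** both grip gate and ear together. From the top view I measured the pins 133 mm (left) and 128 mm (right) from the frame's middle. That puts the pad middles about 85 and 80 mm out, against an ideal 82 mm.
- **Cups:** all three still stand in the same places in the top view.
- **Forces:** the largest reading was about 17 N at the wrist, while squeezing the second clamp on the table.

**Disagreements:** for the second clamp's position in the gripper, the cameras differed by up to about 9 mm. I used a middle value, and the top view afterwards showed it well onto the wood. The top view also showed the right-hand pin about 4 mm off the middle of the wood in the frame's x direction, and the left about 2 mm. Camera calibration is only good to about 2 mm, and I did not correct either.

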